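Push the laundry supplies home into the corner guide

ROBOT

A 7-joint arm with a two-finger parallel gripper is mounted at the origin on the work surface. World frame = base frame: x ahead of the robot, y to its left, z up, the work surface at z = 0. Lengths are in m, angles in rad, forces in N, time in s.
With the tool pointing down it reaches from about 0.425 to 1.025 m from the base axis. Payload 9.4 kg.
Tool frame: the origin (TCP) lies at the centre of the arm's flange, where the gripper is bolted on; the fingertips stand 173 mm ahead of it and the grasp point (between the pads) lies 155 mm ahead of it; z points along the fingers, y is the direction in which the jaws open and shut (so a half turn about z gives the same grasp; the last joint's range is limited). The gripper opens to 85 mm and grips with 20 to 120 N. Pads are 22 mm wide; open, the fingers measure 114 mm over their backs; the gripper's body (76 mm by 85 mm) begins 54 mm behind the grasp point. The pads swing forward as they close: fully open they stand 13 mm farther back than shut.
Start: joints at [-1.385, 0.599, -0.003, 1.599, 0.002, 0.943, -0.08], TCP at [0.188, 0.7, 0.405] pointing down, gripper open.
Joint ranges: [-2.57, 2.57], [-0.35, 1.97], [-1.29, 1.29], [0.11, 2.56], [-1.05, 4.19], [0.11, 1.86], [-2.63, 2.63]. Speed limits (rad/s): [2.22, 2.22, 3.01, 3.01, 3.14, 3.14, 3.14].

INTERFACE

Orientations are given as a unit quaternion [x, y, z, w].
In Python, from rig import observe, capture, close_job, masks_of, spot_point gives the robot as it stands. The module is installed in compiled form; this text tells all that it offers.
- The arm moves only by the tool step_arm, never from a script. Its argument "series" is a list of rows, each a list of 5 numbers: the shift along the tool's x, y, z in units of 0.02 m (1.0 is 0.02 m), then the turn about the tool's z in units of 4 degrees (1.0 is 4 degrees), then the opening, from 0 (shut) to 1 (fully open). A call has 1 to 10 rows; each row shifts and turns the pose as measured when the row begins, along the tool's axes as they then stand; what a row does not reach is not made up. A row lasts 1/12 s, in which the tool goes at most 41.7 mm and 7.16 degrees, less where a joint would pass 70% of its speed; a pose out of reach is approached as far as the arm can. A call with a number of a shift or a turn outside -1 to 1 is refused whole. A call with a gripper value outside its range is refused whole. The fingers move at their own pace and stop on an object; the grip force is fixed at half the most. Time passes only in rows, so rows that do not move let the fingers close. It gives the time, the measured TCP pose, the force and the opening at its end, in the units of the state.
- observe(): the state, without advancing time (a new reading comes with each control period).
- capture(name): name is "scene" or "top" or "wrist"; returns a dict with "frame" (400x640x3 uint8, blue, green, red), "intrinsics" (3x3 intrinsics, pixels), "dist" ([k1, k2, p1, p2, k3] as OpenCV has them; the pictures are not rectified), "R" (3x3) and "t" (3): a world point X has camera coordinates R X + t; the wrist camera has in their place "T_tool_cam" (4x4, takes a point from camera to tool coordinates, whose origin is the TCP and whose axes are the flange's). Camera axes: x right, y down, z forward; pixel columns grow to the right and rows downward; lengths in m; the calibration is good to about 2 mm. A picture is of the moment at which its call begins: read the wrist's pose just before it. There is no depth.
- close_job(): hands the job in, once; it reports no verdict.
Trained networks look in a picture, given as the dict that the camera call returned (one of the last four; its "shot" number tells which), for a name from the list of things; names that differ only in an ending like _2 or _b are one class to them, and where a whole thing is asked for, a point or a joint stands for the part that bears it (a point fixed in the world has none). Each returns a list of dicts, best first, with "p" (0 to 1); they miss things now and then, are a little off and sometimes report something else, mostly with a low value. They report only what shows in the picture. A call takes as long as a camera call. They do not tell look-alikes from the thing itself.
- masks_of(thing, picture): "pixels" (400x640 bool, what is visible of it) and "location" ([column, row] as shares, 0 to 1, of the picture: columns of its width, rows of its height, amid what is visible of it).
- spot_point(thing, picture): "location" ([column, row] as shares, 0 to 1, of the picture: columns of its width, rows of its height: a listed point, or the origin of a listed thing).
The state is a dict: "time_s": time; "joint_positions": joint angles; "joint_velocities": joint speeds; "joint_torque": joint torques, N m; "position": TCP position; "ee_rot": TCP orientation; "wrist_force": force on the tool from outside, world axes, zero at the start; "wrist_torque": the same for the moment, N m; "width": finger opening in m.
Only numpy, scipy, OpenCV 4.12 (cv2) and the standard library are available. Lean on these libraries where they do the work, as an engineer would, in place of code of your own. Each camera call takes 0.05 s, during which the arm holds its last target.

TASK

Tidy the laundry counter by pushing, without lifting or tipping anything: push the large cardboard carton into the inner corner of the L-shaped wooden guide, so that it sits square and flush against both the long rail and the short side stop. Also push the squat round white tub along the counter until it touches both the long rail and the carton's free side. Push gently, leave everything else on the counter where it stands, and finish with the arm clear.

Things in the scene. Friction and masses are not known exactly. Their poses are not given: they have to be found in the camera images.
- corner: Fixed L-shaped wooden guide, bars 30 mm high, 20 mm thick, turned up to 0.15 rad. Origin: inner corner at counter level. Long rail: inner face is its plane x = 0, rail at x 0 to 20, y 20 to -380 mm. Short side stop: inner face is its plane y = 0, stop at y 0 to 20, x 0 to -90 mm. +x (roughly away from the robot) pushes against the rail, +y (roughly robot's left) against the stop; z up.
- carton: Large cardboard carton with a paper band, 0.35 to 0.7 kg, 75 mm along its x, 110 mm along its y, 60 mm high. Origin: centre of its underside; z up. It starts in front of the rail, turned by up to 0.35 rad to the guide. When home, its axes are parallel to the guide's and its centre is at x -37.5, y -55 mm in the guide's frame.
- carton_corner (a point): The carton's lower corner at its +x, +y (37.5 and 55 mm from its origin), the one that goes into the guide's inner corner.
- tub: Squat round white plastic tub, upright, 84 mm in diameter, 70 mm high, about 0.25 to 0.5 kg. Origin: centre of its underside; z up. It starts in front of the rail, to the robot's right of the carton. When home, its centre is at x -42, y -152 mm in the guide's frame.
- small_carton: Bystander: small cardboard carton, 45 x 65 x 50 mm high, to the right of the tub. Origin: centre of its underside.
- cup: Bystander: white dosing cup, 52 mm in diameter at the rim, 45 mm high, beyond the long rail. Origin: centre of its underside.
- tin: Bystander: slender steel tin, 52 mm in diameter, 85 mm high, on the robot's side of the tub. Origin: centre of its underside.
- jar: Bystander: glass jar with a steel cap, 68 mm in diameter, 85 mm high, left of the side stop. Origin: centre of its underside.
- brush: Bystander: wooden hand brush with a flat steel-bound head, lying flat on the robot's side of the jar and side stop.
- jug: Bystander: detergent jug, 85 x 130 mm, 235 mm high, far left. Origin: centre of its underside.
- softener: Bystander: softener bottle, 72 mm in diameter, 200 mm high, far right. Origin: centre of its underside.
Mind the look-alikes: they are no part of the job. What is shaped like the tub but black or turquoise is not meant.

How it is judged:
By the outcome, as a careful person would: the job done as asked, in the order asked, and still so for the second after the job is handed in, with the robot touching nothing.
It also fails if it takes over 67 s, if anything falls off the work surface, if the arm or the gripper's body presses on something with over 40 N, if the wrist force passes 120 N, or if a joint passes its speed limit or range.

## Working session

There is one attempt and no reset: what is moved stays moved. The work goes in short steps, Python scripts to look and compute and a tool call to move; the robot and the scene stay as the last step left them, time stands still between calls to the robot, and variables do not carry over. Pictures are saved under pics/ and viewed, and the job is handed in when it is done.

Besides the shell and the picture viewer there is one more tool, called after "Request:" as name(argument=value, ...), one argument or row to a line, values as JSON. step_arm: Moves the arm, as the interface text tells. Shifts and turns lie within -1 to 1; 1 stands for 0.02 m of shift or 4 degrees of turn. Its arguments: {"type":"object","properties":{"series":{"type":"array","items":{"type":"array","items":{"type":"number"}}}},"required":["series"]}

```bash
mkdir -p pics; ls; cat > h.py <<'E'
import numpy as np, cv2
from rig import observe, capture, close_job, masks_of, spot_point
def px2w(c,u,v,z):
    p=cv2.undistortPoints(np.array([[[u,v]]],float),np.array(c["intrinsics"]),np.array(c["dist"]))[0,0]
    R=np.array(c["R"]);t=np.array(c["t"]);o=-R.T@t;d=R.T@np.array([p[0],p[1],1])
    return o+d*(z-o[2])/d[2]
def w2px(c,P):
    r,_=cv2.Rodrigues(np.array(c["R"]))
    return cv2.projectPoints(np.array(P,float).reshape(-1,1,3),r,np.array(c["t"],float),np.array(c["intrinsics"]),np.array(c["dist"]))[0][:,0]
E
python3 - <<'E'
from h import *
print(observe())
for n in("scene","top"):
    c=capture(n);cv2.imwrite(f"pics/{n}0.png",c["frame"])
    print(n,-np.array(c["R"]).T@np.array(c["t"]))
    for th in("carton","corner","tub","carton_corner","small_carton","cup","tin","jar","brush"):
        for s in spot_point(th,c)[:4]:
            u,v=s["location"][0]*640,s["location"][1]*400
            print(th,round(s["p"],2),round(u),round(v),px2w(c,u,v,0).round(3))
E
```

```text
pics
{'time_s': 0.0, 'joint_positions': array([-1.38470141,  0.60014926, -0.00254095,  1.60011415,  0.00181708,
        0.9429027 , -0.07980784]), 'joint_velocities': array([ 3.09928609e-04, -1.68071414e-04, -5.60428748e-04,  4.32178191e-04,
        5.20499792e-04, -4.30062153e-05, -4.18280061e-04]), 'joint_torque': array([ 7.83857904e-04, -7.76479769e+01,  1.56504203e+00, -2.58001918e+01,
        1.23001722e-02,  9.11957090e-03, -5.22382138e-06]), 'position': array([0.18828531, 0.6999236 , 0.40380496]), 'ee_rot': array([ 1.30990500e-01,  9.91383312e-01, -7.85426311e-04, -2.36218028e-05]), 'wrist_force': array([-0.06716756, -0.72391722, -0.27528204]), 'wrist_torque': array([ 0.03190266, -0.02074719, -0.01963583]), 'width': 0.08556762594787537}
scene [ 1.16788937 -0.7434054   0.73134701]
carton 0.61 325 194 [ 0.528 -0.003  0.   ]
carton 0.56 285 220 [ 0.53 -0.19  0.  ]
corner 0.79 377 197 [0.664 0.103 0.   ]
tub 0.93 239 202 [ 0.359 -0.233  0.   ]
tub 0.78 285 221 [ 0.532 -0.191  0.   ]
tub 0.68 295 288 [ 0.737 -0.35   0.   ]
tub 0.57 277 188 [ 0.389 -0.093  0.   ]
carton_corner 0.63 
[... 156 characters left out ...]
 0.   ]
jar 0.89 378 175 [0.593 0.213 0.   ]
brush 0.18 376 173 [0.578 0.221 0.   ]
brush 0.18 149 297 [ 0.501 -0.616  0.   ]
top [ 0.41356032 -0.04751322  1.2965769 ]
carton 0.76 311 205 [ 0.532 -0.004  0.   ]
corner 0.73 281 163 [0.662 0.093 0.   ]
corner 0.72 348 143 [ 0.731 -0.117  0.   ]
corner 0.68 375 206 [ 0.535 -0.202  0.   ]
tub 0.88 372 204 [ 0.541 -0.191  0.   ]
tub 0.79 343 246 [ 0.411 -0.104  0.   ]
tub 0.62 379 268 [ 0.345 -0.215  0.   ]
tub 0.6 423 145 [ 0.73  -0.354  0.   ]
small_carton 0.82 440 223 [ 0.485 -0.402  0.   ]
cup 0.68 349 141 [ 0.737 -0.118  0.   ]
tin 0.64 425 274 [ 0.327 -0.355  0.   ]
jar 0.64 236 185 [0.593 0.232 0.   ]
brush 0.75 231 247 [0.399 0.239 0.   ]
```

```bash
python3 -c "
import cv2
a=cv2.imread('pics/top0.png');cv2.imwrite('pics/topz.png',cv2.resize(a[110:300,200:460],None,fx=3,fy=3,interpolation=cv2.INTER_CUBIC))"
```

```text
(no output)
```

View pics/topz.png

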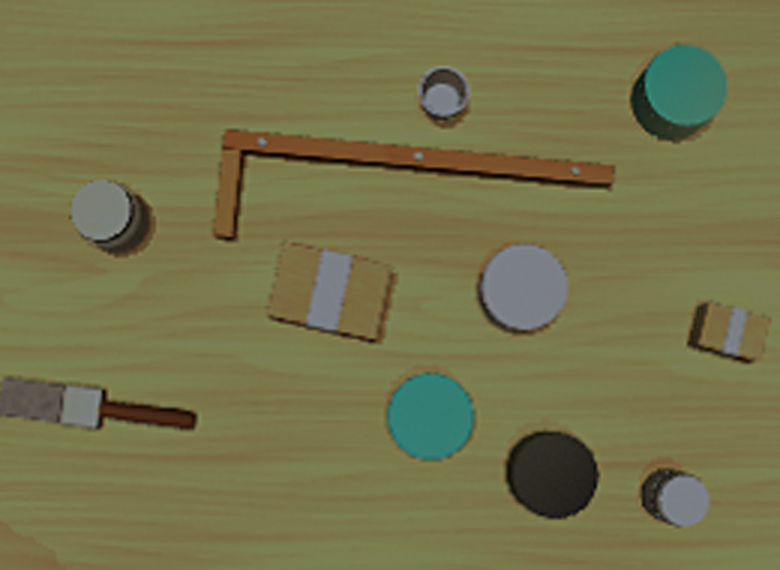

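View pics/scene0.png

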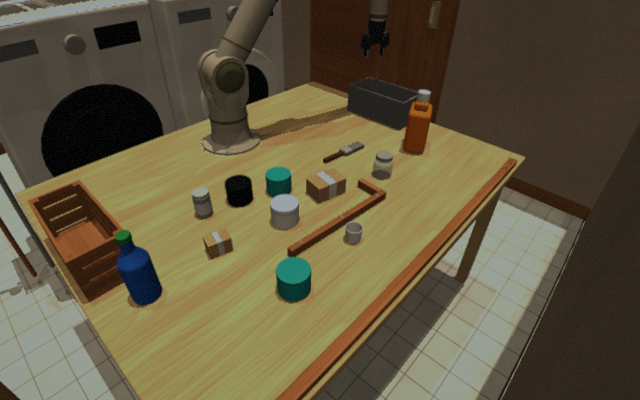

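The top picture shows the L guide (inner corner near pixel 281,161), the banded carton (311,207), the white tub (374,205), and turquoise and black look-alikes nearer the robot. Next I fit the poses by matching silhouettes.

```bash
cat > fit.py <<'E'
from h import *
from scipy.optimize import minimize
S=4
def hull(c,poly,h):
    P=np.vstack([np.c_[poly,np.zeros(len(poly))],np.c_[poly,np.full(len(poly),h)]])
    return cv2.convexHull(w2px(c,P).astype(np.float32))[:,0]
def rect(x0,x1,y0,y1):return np.array([[x0,y0],[x1,y0],[x1,y1],[x0,y1]],float)
def tf(p,q):
    a=q[2];return q@np.r_[np.eye(2),[[0,0]]]+p@np.array([[np.cos(a),np.sin(a)],[-np.sin(a),np.cos(a)]])
th=np.linspace(0,2*np.pi,40)
PR={"corner":([rect(0,.02,-.38,.02),rect(-.09,0,0,.02)],.03),
"carton":([rect(-.0375,.0375,-.055,.055)],.06),
"tub":([.042*np.c_[np.cos(th),np.sin(th)]],.07)}
def render(c,name,q):
    m=np.zeros((400*S,640*S),np.uint8)
    ps,h=PR[name]
    for p in ps: cv2.fillPoly(m,[np.round((hull(c,tf(p,q),h)+.5)*S*16).astype(np.int32)],255,shift=4)
    return cv2.resize(m,(640,400),interpolation=cv2.INTER_AREA)/255.
def fit(c,name,mask,q0):
    f=lambda x:np.abs(render(c,name,np.r_[x[:2],x[2] if name!="tub" else 0])-mask).sum()/mask.sum()
    best=None
    for d in ([0],[0.05],[-0.05]):
        x0=np.array(q0,float);x0[2]+=d[0]
        r=minimize(f,x0,method="Nelder-Mead",options=dict(initial_simplex=x0+np.vstack([np.zeros(3),np.diag([.008,.008,.05])]),xatol=1e-4,fatol=1e-5,maxiter=150))
        if best is None or r.fun<best.fun:best=r
    return best.x,best.fun
def toguide(g,p):
    a=g[2];d=np.array(p[:2])-g[:2]
    return np.array([np.cos(a)*d[0]+np.sin(a)*d[1],-np.sin(a)*d[0]+np.cos(a)*d[1]])
def best_mask(name,c,near):
    L=[m for m in masks_of(name,c)]
    if not L:return None
    for m in L: m["d"]=np.hypot(m["location"][0]*640-near[0],m["location"][1]*400-near[1])
    m=min(L,key=lambda m:m["d"]); print(name,"p",round(m["p"],2),"d",round(m["d"],1),"area",m["pixels"].sum())
    return m["pixels"].astype(float)
E
python3 - <<'E'
from fit import *
for n in ("top","scene"):
    c=capture(n);R={}
    for name,q0 in(("corner",[.662,.098,-.1]),("carton",[.533,-.005,-.2]),("tub",[.538,-.191,0])):
        cen=w2px(c,[[*q0[:2],.03]])[0] if name!="corner" else w2px(c,[[.64,-.05,.03]])[0]
        m=best_mask(name,c,cen)
        if m is None: print("none",name);continue
        q,e=fit(c,name,m,q0);R[name]=q
        print(n,name,q.round(4),"err",round(e,3))
        im=c["frame"].copy();
    im=c["frame"].copy()
    big=cv2.resize(im,None,fx=4,fy=4,interpolation=cv2.INTER_CUBIC)
    for name,q in R.items():
        for p in PR[name][0]: cv2.polylines(big,[np.round((hull(c,tf(p,q if name!="tub" else np.r_[q[:2],0]),PR[name][1])+.5)*4).astype(int)],True,(0,0,255),1)
    u=w2px(c,[[.6,-.07,0]])[0]*4; x,y=int(u[0]),int(u[1])
    cv2.imwrite(f"pics/fit_{n}.png",big[max(0,y-300):y+300,max(0,x-400):x+400])
    if "corner" in R:
        for k in("carton","tub"):
            if k in R:print(k,"guide",(toguide(R["corner"],R[k])*1000).round(1),(R[k][2]-R["corner"][2]).round(3))
E
```

```text
corner p 0.87 d 1.9 area 1275
top corner [ 0.6687  0.0931 -0.0778] err 0.11
carton p 0.96 d 2.5 area 998
top carton [ 0.5246 -0.0027 -0.2053] err 0.042
tub p 0.58 d 2.2 area 665
top tub [ 0.5304 -0.1913  0.0207] err 0.082
carton guide [-136.2 -106.6] -0.127
tub guide [-115.8 -294.3] 0.099
corner p 0.71 d 11.5 area 1391
scene corner [ 0.6652  0.0972 -0.0733] err 0.124
carton p 0.87 d 3.7 area 964
scene carton [ 0.5226  0.0007 -0.1701] err 0.069
tub p 0.9 d 6.8 area 867
scene tub [ 0.5272 -0.1886  0.0506] err 0.059
carton guide [-135.1 -106.8] -0.097
tub guide [-116.7 -295.2] 0.124
```

View pics/fit_top.png

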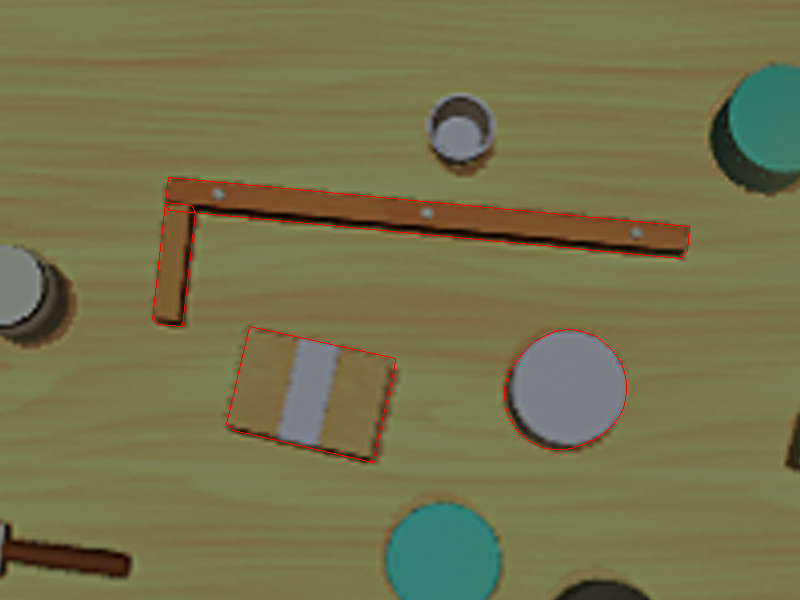

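View pics/fit_scene.png

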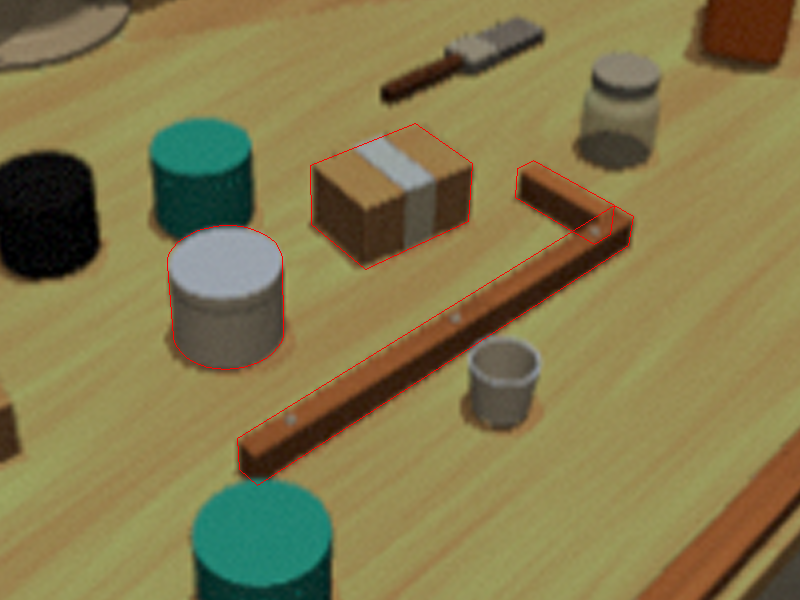

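Request:
step_arm(
  series=[
    [0,0,-1,-0.6,0.5],
    [0,0,-1,-0.6,0.5],
    [0,0,-1,-0.6,0.5],
    [0,0,-1,-0.6,0.5],
    [0,0,-0.5,-0.3,0.5],
  ],
)

```text
time_s: 1.82
position: [0.1879, 0.6998, 0.494]
ee_rot: [0.033, 0.999, -0.004, -0.0]
wrist_force: [-0.3, 0.7, 0.3]
width: 0.0431
```

```bash
cat > pl.py <<'E'
import sys
from fit import *
G=np.array([.667,.095,-.076])
def state(G=G):
    from scipy.spatial.transform import Rotation as Ro
    o=observe();M=Ro.from_quat(o["ee_rot"]).as_matrix();p=o["position"]
    g=toguide(G,p)*1000
    yaw=np.arctan2(-M[0,1],M[1,1])-G[2]
    return o,M,p,g,yaw
def rep(tx=None,ty=None,tz=None,yawrel=0):
    o,M,p,g,yaw=state()
    print("t",round(o["time_s"],2),"guide",g.round(1),"z",round(p[2]*1000,1),"yaw-rel deg",round(np.degrees(yaw),2),"F",np.round(o["wrist_force"],1),"w",round(o["width"],4),"tilt",M[2,2].round(4))
    if tx is not None:
        a=G[2];d=np.array([tx,ty])-g
        dw=np.array([np.cos(a)*d[0]-np.sin(a)*d[1],np.sin(a)*d[0]+np.cos(a)*d[1],tz-p[2]*1000])
        print("tool units",(M.T@dw/20).round(2),"turn units",round(-np.degrees(yawrel-yaw)/4,2))
E
python3 -c "
from pl import *
rep(-212,-107,490)"
```

```text
t 1.82 guide [-523.6  566.7] z 494.0 yaw-rel deg 0.56 F [-0.3  0.7  0.3] w 0.0431 tilt -1.0
tool units [-15.25 -33.83   0.45] turn units 0.14
```

Request:
step_arm(
  series=[
    [-0.6,-1,0,0,0.5],
    [-0.6,-1,0,0,0.5],
    [-0.6,-1,0,0,0.5],
    [-0.6,-1,0,0,0.5],
    [-0.6,-1,0,0,0.5],
    [-0.6,-1,0,0,0.5],
    [-0.6,-1,0,0,0.5],
    [-0.6,-1,0,0,0.5],
    [-0.6,-1,0,0,0.5],
    [-0.6,-1,0,0,0.5],
  ],
)

```text
time_s: 2.65
position: [0.2946, 0.4875, 0.4943]
ee_rot: [0.03, 1.0, -0.001, -0.002]
wrist_force: [0.2, 0.4, -0.1]
width: 0.0425
```

Request:
step_arm(
  series=[
    [-0.5,-1,0,0,0.5],
    [-0.5,-1,0,0,0.5],
    [-0.5,-1,0,0,0.5],
    [-0.5,-1,0,0,0.5],
    [-0.5,-1,0,0,0.5],
    [-0.5,-1,0,0,0.5],
    [-0.5,-1,0,0,0.5],
    [-0.5,-1,0,0,0.5],
    [-0.5,-1,0,0,0.5],
    [-0.5,-1,0,0,0.5],
  ],
)

```text
time_s: 3.48
position: [0.3849, 0.2692, 0.4929]
ee_rot: [0.033, 0.999, -0.001, -0.002]
wrist_force: [0.1, -0.8, -0.2]
width: 0.0427
```

```bash
python3 -c "
from pl import *
rep(-212,-107,490)"
```

```text
t 3.48 guide [-294.5  152.3] z 492.9 yaw-rel deg 0.6 F [ 0.1 -0.8 -0.2] w 0.0427 tilt -1.0
tool units [ -3.99 -13.01   0.15] turn units 0.15
```

Request:
step_arm(
  series=[
    [-0.3,-1,0,0.05,0.5],
    [-0.3,-1,0.2,0.05,0.5],
    [-0.3,-1,0.5,0.05,0.5],
    [-0.3,-1,0.7,0,0.5],
    [-0.3,-1,1,0,0.5],
    [-0.3,-1,1,0,0.5],
    [-0.3,-1,1,0,0.5],
    [-0.3,-1,1,0,0.5],
    [-0.3,-1,1,0,0.5],
    [-0.3,-1,1,0,0.5],
  ],
)

```text
time_s: 4.32
position: [0.4316, 0.0548, 0.3432]
ee_rot: [0.041, 0.999, 0.003, 0.005]
wrist_force: [1.4, -0.1, 0.0]
width: 0.0426
```

Request:
step_arm(
  series=[
    [-0.3,-1,0.5,0,0.5],
    [-0.3,-0.8,0.5,0,0.5],
    [-0.2,-0.4,0.5,0,0.5],
    [0,0,0.3,0,0.5],
  ],
)

```text
time_s: 4.65
position: [0.4442, 0.0035, 0.3025]
ee_rot: [0.044, 0.999, 0.002, 0.003]
wrist_force: [-0.3, 0.6, 0.2]
width: 0.0425
```

```bash
python3 - <<'E'
from pl import *
rep(-212,-107,190)
c=capture("wrist");cv2.imwrite("pics/w1.png",c["frame"])
c=capture("top");cv2.imwrite("pics/t1.png",c["frame"][60:340,130:530])
E
```

```text
t 4.65 guide [-215.2 -108.1] z 302.5 yaw-rel deg -0.7 F [-0.3  0.6  0.2] w 0.0425 tilt -1.0
tool units [-0.12  0.04  5.62] turn units -0.17
```

View pics/w1.png

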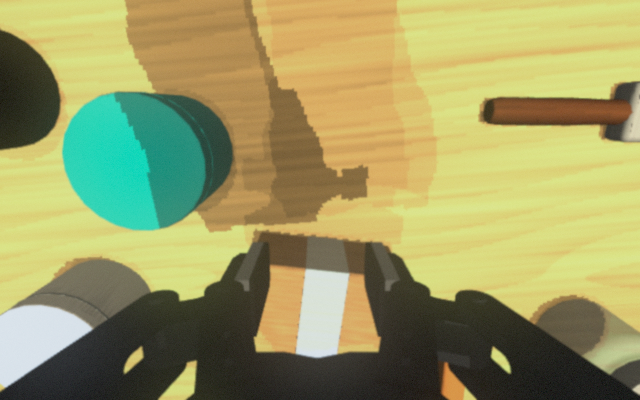

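View pics/t1.png

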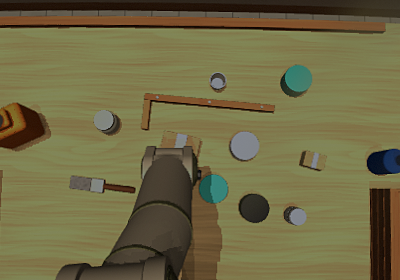

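Request:
step_arm(
  series=[
    [0,0,1,-0.1,0.5],
    [0,0,1,-0.1,0.5],
    [0,0,1,0,0.5],
    [0,0,1,0,0.5],
    [0,0,0.8,0,0.5],
    [0,0,0.4,0,0.5],
    [0,0,0,0,0.5],
  ],
)

```text
time_s: 5.33
position: [0.4457, 0.0131, 0.2067]
ee_rot: [0.032, 0.999, 0.005, 0.005]
wrist_force: [-0.1, 0.0, -0.4]
width: 0.0428
```

```bash
python3 - <<'E'
from pl import *
rep(-200,-107,187)
E
```

```text
t 5.33 guide [-214.4  -98.4] z 206.7 yaw-rel deg 0.72 F [-0.1  0.  -0.4] w 0.0428 tilt -0.9999
tool units [-0.71 -0.45  0.99] turn units 0.18
```

Request:
step_arm(
  series=[
    [0,-0.2,0.5,0.1,0.5],
    [0,-0.2,0.4,0.1,0.5],
    [0,-0.1,0.2,0,0.5],
    [0,0,0,0,0.5],
    [0,0,0,0,0.5],
  ],
)

```text
time_s: 5.75
position: [0.4459, 0.013, 0.1968]
ee_rot: [0.032, 0.999, 0.008, 0.004]
wrist_force: [0.3, -0.2, -0.1]
width: 0.0426
```

```bash
python3 - <<'E'
from pl import *
rep(-200,-107,187)
c=capture("wrist");cv2.imwrite("pics/w2.png",c["frame"])
E
```

```text
t 5.75 guide [-214.3  -98.6] z 196.8 yaw-rel deg 0.71 F [ 0.3 -0.2 -0.1] w 0.0426 tilt -0.9998
tool units [-0.7  -0.44  0.49] turn units 0.18
```

View pics/w2.png

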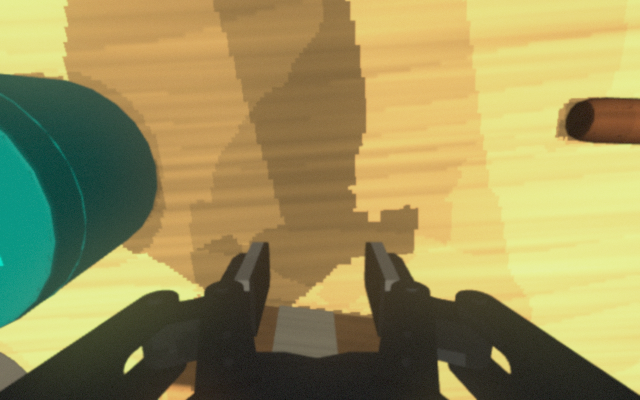

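```bash
python3 - <<'E'
from pl import *
o=observe();print(o["joint_positions"].round(3),o["joint_torque"].round(1))
E
```

```text
[-0.225  0.676  0.108  2.387 -0.864  0.108  2.227] [  0.4 -59.3   3.6  -2.5  -0.2  -0.    0.2]
```

Request:
step_arm(
  series=[
    [-0.3,0,-0.5,0.1,0.5],
    [-0.2,0,-0.3,0.1,0.5],
    [0,0,0,0,0.5],
  ],
)

```text
time_s: 6.05
position: [0.4558, 0.0135, 0.2145]
ee_rot: [0.038, 0.999, 0.009, 0.004]
wrist_force: [-0.1, 0.5, 0.4]
width: 0.0426
```

```bash
cat >> pl.py <<'E'
_rep=rep
def rep(*a):
    _rep(*a);print("J",observe()["joint_positions"].round(3))
E
python3 - <<'E'
from pl import *
rep(-200,-107,187)
E
```

```text
t 6.05 guide [-204.4  -97.3] z 214.5 yaw-rel deg 0.01 F [-0.1  0.5  0.4] w 0.0426 tilt -0.9998
tool units [-0.21 -0.51  1.37] turn units 0.0
J [-0.294  0.65   0.212  2.362 -0.841  0.194  2.201]
```

Request:
step_arm(
  series=[
    [0,-0.3,0,0,0.5],
    [0,-0.2,0,0,0.5],
    [0,0,0,0,0.5],
  ],
)

```text
time_s: 6.3
position: [0.4547, 0.0037, 0.215]
ee_rot: [0.037, 0.999, 0.009, 0.005]
wrist_force: [-0.7, 0.8, -0.9]
width: 0.0427
```

```bash
python3 - <<'E'
from pl import *
rep(-200,-107,187)
E
```

```text
t 6.3 guide [-204.7 -107.1] z 215.0 yaw-rel deg 0.17 F [-0.7  0.8 -0.9] w 0.0427 tilt -0.9998
tool units [-0.22 -0.02  1.4 ] turn units 0.04
J [-0.268  0.647  0.205  2.365 -0.837  0.189  2.221]
```

Request:
step_arm(
  series=[
    [-0.2,0,0.4,0,0.5],
    [-0.1,0,0.4,0,0.5],
    [0,0,0.2,0,0.5],
    [0,0,0,0,0.5],
  ],
)

```text
time_s: 6.63
position: [0.4611, 0.0028, 0.1928]
ee_rot: [0.037, 0.999, 0.009, 0.004]
wrist_force: [-0.6, 0.4, -0.5]
width: 0.0429
```

```bash
python3 - <<'E'
from pl import *
rep(-200,-107,190)
E
```

```text
t 6.63 guide [-198.3 -107.6] z 192.8 yaw-rel deg 0.08 F [-0.6  0.4 -0.5] w 0.0429 tilt -0.9998
tool units [0.08 0.03 0.14] turn units 0.02
J [-0.219  0.691  0.14   2.356 -0.881  0.138  2.26 ]
```

Request:
step_arm(
  series=[
    [-0.2,0,0,0,0.5],
    [-0.25,0,0,0,0.5],
    [-0.25,0,0,0,0.5],
    [-0.25,0,0,0,0.5],
    [-0.25,0,0,0,0.5],
    [-0.25,0,0,0,0.5],
    [-0.25,0,0,0,0.5],
    [-0.25,0,0,0,0.5],
  ],
)

```text
time_s: 7.3
position: [0.5015, -0.0007, 0.1924]
ee_rot: [0.038, 0.999, 0.01, 0.001]
wrist_force: [-1.2, 0.4, -0.9]
width: 0.0426
```

```bash
python3 - <<'E'
from pl import *
rep(-100,-107,190)
c=capture("top");cv2.imwrite("pics/t2.png",cv2.resize(c["frame"][130:230,250:400],None,fx=5,fy=5,interpolation=cv2.INTER_CUBIC))
E
```

```text
t 7.3 guide [-157.8 -108. ] z 192.4 yaw-rel deg 0.04 F [-1.2  0.4 -0.9] w 0.0426 tilt -0.9998
tool units [-2.89  0.05  0.13] turn units 0.01
J [-0.276  0.717  0.251  2.268 -0.836  0.247  2.23 ]
```

View pics/t2.png

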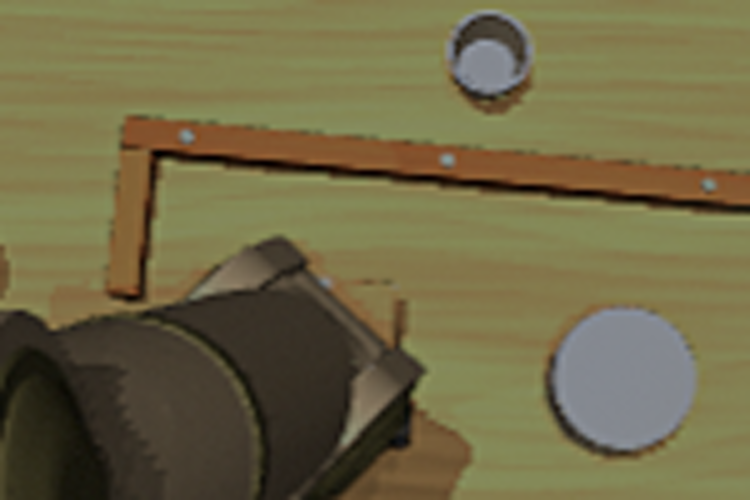

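```bash
python3 - <<'E'
from pl import *
c=capture("wrist");cv2.imwrite("pics/w3.png",c["frame"])
s=capture("scene");u=w2px(s,[[.58,-.03,0.03]])[0].astype(int)
cv2.imwrite("pics/s3.png",cv2.resize(s["frame"][u[1]-60:u[1]+60,u[0]-90:u[0]+90],None,fx=4,fy=4,interpolation=cv2.INTER_CUBIC))
E
```

```text
(no output)
```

View pics/w3.png

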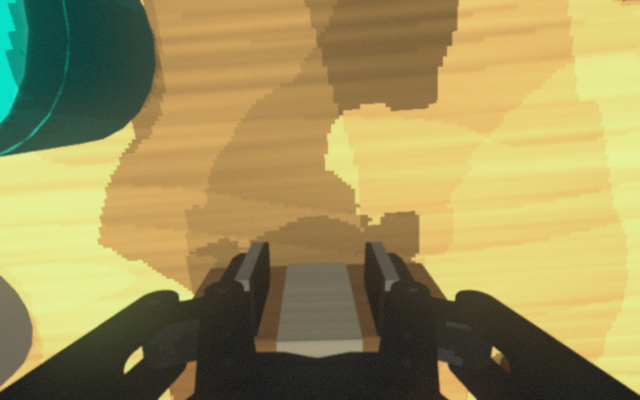

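View pics/s3.png

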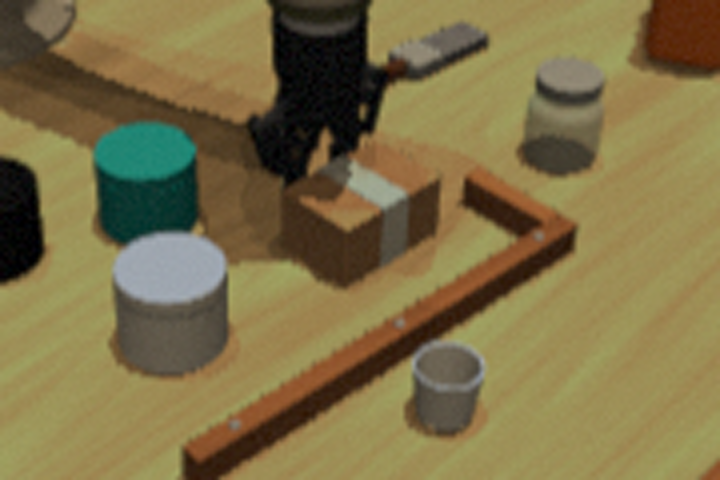

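The carton is moving and has squared up against the two fingers.

Request:
step_arm(
  series=[
    [-0.25,0,0,0,0.5],
    [-0.25,0,0,0,0.5],
    [-0.25,0,0,0,0.5],
    [-0.25,0,0,0,0.5],
    [-0.25,0,0,0,0.5],
    [-0.25,0,0,0,0.5],
    [-0.25,0,0,0,0.5],
    [-0.25,0,0,0,0.5],
    [-0.25,0,0,0,0.5],
    [-0.25,0,0,0,0.5],
  ],
)

```text
time_s: 8.28
position: [0.554, -0.0048, 0.1925]
ee_rot: [0.038, 0.999, 0.01, -0.0]
wrist_force: [-3.8, -0.5, 0.4]
width: 0.0427
```

Request:
step_arm(
  series=[
    [-0.15,0,0,0,0.5],
    [-0.15,0,0,0,0.5],
    [-0.1,0,0,0,0.5],
    [-0.1,0,0,0,0.5],
  ],
)

```text
time_s: 8.62
position: [0.5657, -0.0056, 0.1925]
ee_rot: [0.037, 0.999, 0.01, -0.0]
wrist_force: [-3.4, 0.5, 1.6]
width: 0.0425
```

```bash
python3 - <<'E'
from pl import *
rep(-86,-107,190)
E
```

```text
t 8.62 guide [ -93.3 -108. ] z 192.5 yaw-rel deg 0.06 F [-3.4  0.5  1.6] w 0.0425 tilt -0.9998
tool units [-0.37  0.05  0.12] turn units 0.01
J [-0.323  0.764  0.362  2.125 -0.773  0.388  2.173]
```

Request:
step_arm(
  series=[
    [-0.1,0,0,0,0.5],
    [-0.1,0,0,0,0.5],
    [-0.1,0,0,0,0.5],
  ],
)

```text
time_s: 8.87
position: [0.572, -0.0061, 0.1925]
ee_rot: [0.038, 0.999, 0.01, -0.001]
wrist_force: [-3.3, 0.5, 1.1]
width: 0.0428
```

Request:
step_arm(
  series=[
    [-0.1,0,0,0,0.5],
    [-0.1,0,0,0,0.5],
  ],
)

```text
time_s: 9.03
position: [0.5751, -0.0061, 0.1923]
ee_rot: [0.038, 0.999, 0.011, -0.002]
wrist_force: [-12.6, 2.3, 5.0]
width: 0.0427
```

```bash
python3 - <<'E'
from pl import *
rep(-86,-107,190)
E
```

```text
t 9.03 guide [ -84.  -107.8] z 192.3 yaw-rel deg 0.04 F [-12.6   2.3   5. ] w 0.0427 tilt -0.9998
tool units [0.1  0.04 0.12] turn units 0.01
J [-0.328  0.773  0.375  2.102 -0.764  0.412  2.164]
```

Request:
step_arm(
  series=[
    [-0.1,0,0,0,0.5],
    [-0.1,0,0,0,0.5],
    [0.3,0,0,0,0.5],
    [0.5,0,0,0,0.5],
    [0.5,0,-0.5,0,0.5],
    [0.3,0,-1,0,0.5],
    [0,0,-1,0,0.5],
    [0,0,-1,0,0.5],
    [0,0,-0.8,0,0.5],
    [0,0,0,0,0.5],
  ],
)

```text
time_s: 9.87
position: [0.5413, -0.0068, 0.2838]
ee_rot: [0.04, 0.999, 0.012, -0.004]
wrist_force: [1.0, 0.5, 0.5]
width: 0.0426
```

```bash
python3 - <<'E'
from pl import *
rep(-37,-200,270)
E
```

```text
t 9.87 guide [-117.6 -111.1] z 283.8 yaw-rel deg -0.21 F [1.  0.5 0.5] w 0.0426 tilt -0.9997
tool units [-4.05 -4.45  0.55] turn units -0.05
J [-0.442  0.619  0.532  2.144 -0.65   0.551  2.074]
```

Request:
step_arm(
  series=[
    [-0.7,-0.8,0,0,0.3],
    [-0.7,-0.8,0,0,0.3],
    [-0.7,-0.8,0,0,0.3],
    [-0.7,-0.8,0,0,0.3],
    [-0.6,-0.8,0,0,0.3],
    [-0.5,-0.4,0,0,0.3],
    [0,0,0,0,0.3],
  ],
)

```text
time_s: 10.45
position: [0.6121, -0.102, 0.2838]
ee_rot: [0.037, 0.999, 0.013, -0.0]
wrist_force: [-0.1, 0.3, 0.1]
width: 0.0258
```

Request:
step_arm(
  series=[
    [0,0,0,-1,0.3],
    [0,0,0,-1,0.3],
    [0,0,0,-1,0.3],
    [0,0,0,-1,0.3],
    [0,0,0,-1,0.3],
  ],
)

```text
time_s: 10.87
position: [0.609, -0.1005, 0.2826]
ee_rot: [-0.143, 0.99, 0.013, 0.002]
wrist_force: [-0.4, 0.0, 0.1]
width: 0.0256
```

```bash
python3 - <<'E'
from pl import *
rep(-40,-200,270,np.pi/2)
c=capture("top");cv2.imwrite("pics/t4.png",cv2.resize(c["frame"][130:230,250:400],None,fx=5,fy=5,interpolation=cv2.INTER_CUBIC))
E
```

```text
t 10.87 guide [ -43.  -199.3] z 282.6 yaw-rel deg 20.76 F [-0.4  0.   0.1] w 0.0256 tilt -0.9996
tool units [-0.12 -0.1   0.63] turn units -17.31
J [-0.202  0.665  0.432  1.969 -0.51   0.621  2.431]
```

View pics/t4.png

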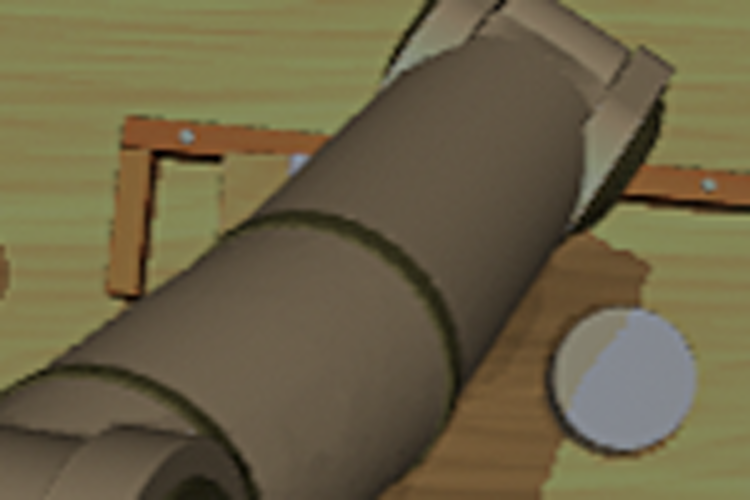

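Request:
step_arm(
  series=[
    [0,0,0,1,0.3],
    [0,0,0,1,0.3],
    [0,0,0,1,0.3],
    [0,0,0,1,0.3],
    [0,0,0,1,0.3],
    [0,0,0,1,0.3],
    [0,0,0,1,0.3],
    [0,0,0,1,0.3],
    [0,0,0,1,0.3],
    [0,0,0,1,0.3],
  ],
)

```text
time_s: 11.75
position: [0.6025, -0.0951, 0.2825]
ee_rot: [0.225, 0.974, 0.016, -0.004]
wrist_force: [-0.0, 0.1, 0.5]
width: 0.0258
```

Request:
step_arm(
  series=[
    [0,0,0,1,0.3],
    [0,0,0,1,0.3],
    [0,0,0,1,0.3],
    [0,0,0,1,0.3],
    [0,0,0,1,0.3],
    [0,0,0,1,0.3],
    [0,0,0,1,0.3],
    [0,0,0,1,0.3],
    [0,0,0,1,0.3],
    [0,0,0,1,0.3],
  ],
)

```text
time_s: 12.58
position: [0.5967, -0.0885, 0.2816]
ee_rot: [0.566, 0.824, 0.016, -0.011]
wrist_force: [0.3, 0.5, -0.5]
width: 0.0258
```

```bash
python3 - <<'E'
from pl import *
rep(-40,-200,270,-np.pi/2)
E
```

```text
t 12.58 guide [ -56.2 -188.3] z 281.6 yaw-rel deg -64.64 F [ 0.3  0.5 -0.5] w 0.0258 tilt -0.9992
tool units [-0.9   0.47  0.56] turn units 6.34
J [-0.448  0.777  0.834  2.016 -0.902  0.78   1.323]
```

Request:
step_arm(
  series=[
    [0,0,0,1,0.3],
    [0,0,0,1,0.3],
    [0,0,0,1,0.3],
    [0,0,0,1,0.3],
    [0,0,0,1,0.3],
    [0,0,0,0.9,0.3],
    [0,0,0,0,0.3],
  ],
)

```text
time_s: 13.17
position: [0.5929, -0.0837, 0.2805]
ee_rot: [0.735, 0.678, 0.015, -0.015]
wrist_force: [0.4, -0.2, -0.0]
width: 0.0256
```

```bash
python3 - <<'E'
from pl import *
rep(-40,-205,195,-np.pi/2)
o,M,*_=state();print(M.round(3))
c=capture("scene");u=w2px(c,[[.6,-.07,0.03]])[0].astype(int)
cv2.imwrite("pics/s5.png",cv2.resize(c["frame"][u[1]-60:u[1]+60,u[0]-90:u[0]+90],None,fx=4,fy=4,interpolation=cv2.INTER_CUBIC))
E
```

```text
t 13.17 guide [ -60.4 -183.8] z 280.5 yaw-rel deg -90.3 F [ 0.4 -0.2 -0. ] w 0.0256 tilt -0.9991
tool units [-1.24  1.03  4.22] turn units -0.07
J [-0.498  0.817  0.925  2.03  -0.979  0.836  0.949]
[[ 0.081  0.997  0.001]
 [ 0.996 -0.081  0.042]
 [ 0.042 -0.002 -0.999]]
```

View pics/s5.png

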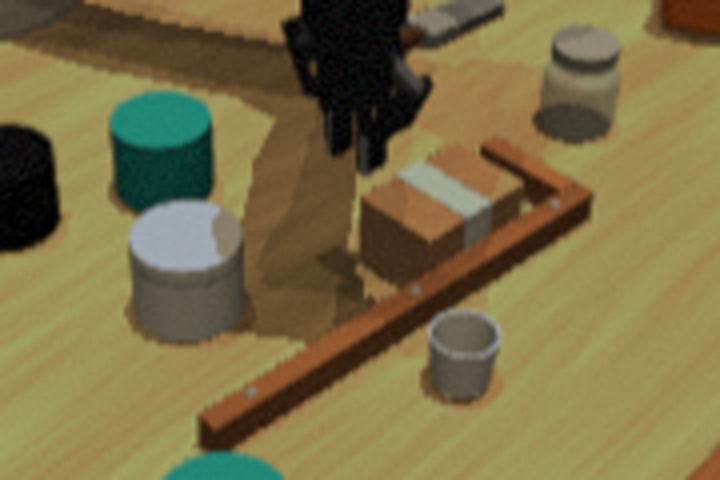

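Request:
step_arm(
  series=[
    [-0.5,0.4,0,0,0.3],
    [-0.5,0.4,0,0,0.3],
    [-0.24,0.23,0.2,0,0.3],
    [0,0,1,0,0.3],
    [0,0,1,0,0.3],
    [0,0,1,0,0.3],
    [0,0,0.5,0,0.3],
    [0,0,0.3,0,0.3],
    [0,0,0,0,0.3],
  ],
)

```text
time_s: 13.97
position: [0.6167, -0.1148, 0.1951]
ee_rot: [0.732, 0.681, 0.017, -0.012]
wrist_force: [0.1, -0.2, -0.5]
width: 0.0257
```

```bash
python3 - <<'E'
from pl import *
rep(-40,-205,193,-np.pi/2)
o,M,*_=state();print(M[:,2].round(3))
E
```

```text
t 13.97 guide [ -34.2 -213. ] z 195.1 yaw-rel deg -89.81 F [ 0.1 -0.2 -0.5] w 0.0257 tilt -0.9992
tool units [ 0.4  -0.29  0.12] turn units 0.05
J [-0.314  0.887  0.683  1.992 -1.021  0.663  0.998]
[ 0.008  0.04  -0.999]
```

Request:
step_arm(
  series=[
    [0.3,-0.2,0,0,0.3],
    [0.3,-0.1,0,0,0.3],
    [0.3,0,0,0,0.3],
    [0.25,0,0,0,0.3],
    [0.25,0,0,0,0.3],
  ],
)

```text
time_s: 14.38
position: [0.613, -0.0875, 0.1972]
ee_rot: [0.733, 0.68, 0.017, -0.011]
wrist_force: [-0.1, 0.5, -0.4]
width: 0.0256
```

```bash
python3 - <<'E'
from pl import *
rep(-40,-130,193,-np.pi/2)
E
```

```text
t 14.38 guide [ -40. -186.] z 197.2 yaw-rel deg -89.98 F [-0.1  0.5 -0.4] w 0.0256 tilt -0.9992
tool units [2.79 0.   0.32] turn units 0.0
J [-0.353  0.873  0.671  2.012 -1.022  0.643  0.959]
```

Request:
step_arm(
  series=[
    [0.25,0,0.05,0,0.3],
    [0.25,0,0.05,0,0.3],
    [0.25,0,0.05,0,0.3],
    [0.25,0,0.05,0,0.3],
    [0.25,0,0.02,0,0.3],
    [0.25,0,0.02,0,0.3],
  ],
)

```text
time_s: 14.88
position: [0.6158, -0.0556, 0.1952]
ee_rot: [0.733, 0.68, 0.016, -0.008]
wrist_force: [-1.6, -3.8, 2.5]
width: 0.0257
```

```bash
python3 - <<'E'
from pl import *
rep(-40,-130,193,-np.pi/2)
c=capture("scene");u=w2px(c,[[.6,-.03,0.03]])[0].astype(int)
cv2.imwrite("pics/s6.png",cv2.resize(c["frame"][u[1]-60:u[1]+60,u[0]-90:u[0]+90],None,fx=4,fy=4,interpolation=cv2.INTER_CUBIC))
E
```

```text
t 14.88 guide [ -39.7 -154. ] z 195.2 yaw-rel deg -89.98 F [-1.6 -3.8  2.5] w 0.0257 tilt -0.9994
tool units [ 1.2  -0.02  0.15] turn units 0.0
J [-0.4    0.871  0.659  2.017 -1.023  0.623  0.907]
```

View pics/s6.png

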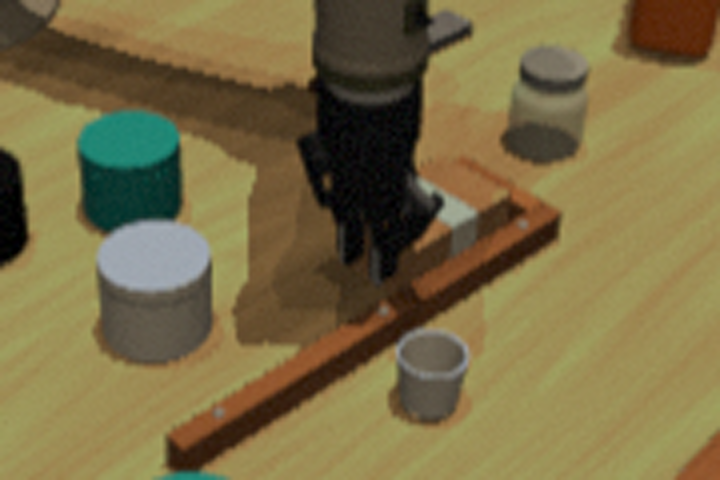

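Pushing with about 4 N, and the carton is sliding along the rail with a small gap left at the stop.

Request:
step_arm(
  series=[
    [0.2,0,0.02,0,0.3],
    [0.2,0,0.02,0,0.3],
    [0.15,0,0.01,0,0.3],
    [0.15,0,0.01,0,0.3],
    [0.1,0,0.01,0,0.3],
  ],
)

```text
time_s: 15.35
position: [0.6173, -0.0375, 0.1943]
ee_rot: [0.733, 0.68, 0.016, -0.008]
wrist_force: [-0.4, -3.0, 2.6]
width: 0.0256
```

Request:
step_arm(
  series=[
    [0.1,0,0.01,0,0.3],
    [0.1,0,0.01,0,0.3],
    [0.1,0,0.01,0,0.3],
  ],
)

```text
time_s: 15.6
position: [0.6179, -0.0311, 0.1939]
ee_rot: [0.733, 0.68, 0.016, -0.007]
wrist_force: [0.9, -3.7, 2.3]
width: 0.0257
```

```bash
python3 - <<'E'
from pl import *
rep(-40,-130,193,-np.pi/2)
E
```

```text
t 15.6 guide [ -39.4 -129.4] z 193.9 yaw-rel deg -89.99 F [ 0.9 -3.7  2.3] w 0.0257 tilt -0.9994
tool units [-0.03 -0.03  0.04] turn units 0.0
J [-0.437  0.871  0.653  2.016 -1.024  0.617  0.867]
```

Request:
step_arm(
  series=[
    [0.1,0,0.01,0,0.3],
    [0.1,0,0.01,0,0.3],
  ],
)

```text
time_s: 15.77
position: [0.6179, -0.0287, 0.1939]
ee_rot: [0.734, 0.679, 0.015, -0.006]
wrist_force: [-2.8, -12.1, 3.2]
width: 0.0255
```

Request:
step_arm(
  series=[
    [0.1,0,0.01,0,0.3],
    [0.1,0,0.01,0,0.3],
  ],
)

```text
time_s: 15.93
position: [0.6177, -0.0277, 0.194]
ee_rot: [0.735, 0.678, 0.013, -0.003]
wrist_force: [-1.6, -8.4, 3.2]
width: 0.0255
```

```bash
python3 - <<'E'
from pl import *
rep(-40,-125,193,-np.pi/2)
E
```

```text
t 15.93 guide [ -39.8 -126.1] z 194.0 yaw-rel deg -90.24 F [-1.6 -8.4  3.2] w 0.0255 tilt -0.9996
tool units [ 0.05 -0.01  0.05] turn units -0.06
J [-0.449  0.873  0.659  2.018 -1.022  0.611  0.854]
```

Request:
step_arm(
  series=[
    [-0.3,0,0,0,0.3],
    [-0.5,0,0,0,0.3],
    [-0.7,0,-0.3,0,0.3],
    [-0.7,0,-1,0,0.3],
    [-0.5,-0.3,-1,0,0.3],
    [-0.5,-0.5,-1,0,0.3],
    [-0.5,-0.8,-1,0,0.3],
    [-0.5,-1,0,0,0.3],
    [-0.5,-1,0,0,0.3],
    [0,0,0,0,0.3],
  ],
)

```text
time_s: 16.77
position: [0.5338, -0.1253, 0.2803]
ee_rot: [0.734, 0.679, 0.015, -0.008]
wrist_force: [-1.1, 0.2, 0.2]
width: 0.0255
```

```bash
python3 - <<'E'
from pl import *
rep(-200,-295,250,0)
c=capture("scene");u=w2px(c,[[.62,.0,0.03]])[0].astype(int)
cv2.imwrite("pics/s7.png",cv2.resize(c["frame"][u[1]-60:u[1]+60,u[0]-90:u[0]+90],None,fx=4,fy=4,interpolation=cv2.INTER_CUBIC))
c=capture("top");cv2.imwrite("pics/t7.png",cv2.resize(c["frame"][130:230,250:400],None,fx=5,fy=5,interpolation=cv2.INTER_CUBIC))
E
```

```text
t 16.77 guide [-116.1 -229.7] z 280.3 yaw-rel deg -90.04 F [-1.1  0.2  0.2] w 0.0255 tilt -0.9994
tool units [-3.31 -4.21  1.37] turn units -22.51
J [-0.35   0.699  0.757  2.142 -0.891  0.653  0.975]
```

View pics/s7.png

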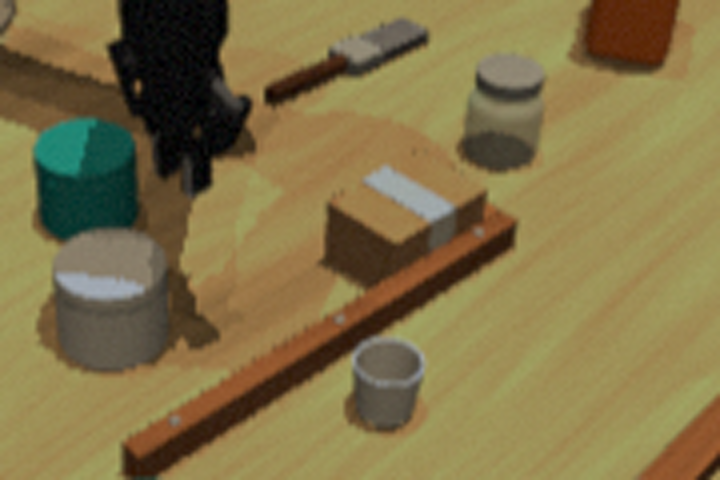

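View pics/t7.png

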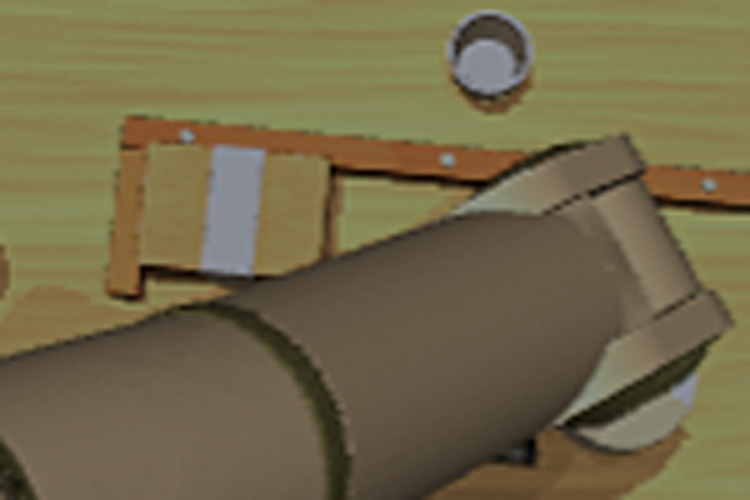

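Carton is home: square, touching rail and stop in both views. Next I rotate back to push the tub.

Request:
step_arm(
  series=[
    [-0.2,-0.3,0,-1,0.5],
    [-0.2,-0.3,0,-1,0.5],
    [-0.2,-0.3,0,-1,0.5],
    [-0.2,-0.3,0,-1,0.5],
    [-0.2,-0.3,0,-1,0.5],
    [0,0,0,-1,0.5],
    [0,0,0,-1,0.5],
    [0,0,0,-1,0.5],
    [0,0,0,-1,0.5],
    [0,0,0,-1,0.5],
  ],
)

```text
time_s: 17.7
position: [0.5174, -0.1439, 0.277]
ee_rot: [0.437, 0.899, 0.02, -0.001]
wrist_force: [0.8, -1.3, -0.2]
width: 0.0425
```

Request:
step_arm(
  series=[
    [0,0,0,-1,0.5],
    [0,0,0,-1,0.5],
    [0,0,0,-1,0.5],
    [0,0,0,-1,0.5],
    [0,0,0,-1,0.5],
    [0,0,0,-1,0.5],
    [0,0,0,-1,0.5],
    [0,0,0,-1,0.5],
    [0,0,0,-1,0.5],
    [0,0,0,-1,0.5],
  ],
)

```text
time_s: 18.53
position: [0.5281, -0.1411, 0.2748]
ee_rot: [0.08, 0.996, 0.022, 0.007]
wrist_force: [0.9, -0.0, -0.9]
width: 0.0429
```

```bash
python3 - <<'E'
from pl import *
rep(-192,-295,280,0)
o,M,*_=state();print(M[:,2].round(3))
E
```

```text
t 18.53 guide [-120.6 -245.9] z 274.8 yaw-rel deg -4.86 F [ 0.9 -0.  -0.9] w 0.0429 tilt -0.999
tool units [ 3.35 -2.73 -0.41] turn units -1.22
J [-0.045  0.597  0.314  2.133 -0.495  0.477  2.073]
[ 0.017  0.043 -0.999]
```

Request:
step_arm(
  series=[
    [0.6,-0.5,0,-0.6,0.5],
    [0.6,-0.5,0,-0.6,0.5],
    [0.6,-0.5,0,0,0.5],
    [0.6,-0.5,0,0,0.5],
    [0.6,-0.5,0,0,0.5],
    [0.5,-0.5,0,0,0.5],
    [0,0,0,0,0.5],
  ],
)

```text
time_s: 19.12
position: [0.4585, -0.1946, 0.2694]
ee_rot: [0.03, 0.999, 0.023, 0.009]
wrist_force: [-0.8, 0.7, 1.1]
width: 0.0431
```

```bash
python3 - <<'E'
from pl import *
rep(-195,-302,193,0)
o,M,*_=state();print(M[:,2].round(3))
c=capture("wrist");cv2.imwrite("pics/w8.png",c["frame"])
E
```

```text
t 19.12 guide [-186.  -304.6] z 269.4 yaw-rel deg 0.99 F [-0.8  0.7  1.1] w 0.0431 tilt -0.9987
tool units [ 0.51 -0.04  3.82] turn units 0.25
J [ 0.143  0.561  0.228  2.238 -0.465  0.389  2.284]
[ 0.019  0.046 -0.999]
```

View pics/w8.png

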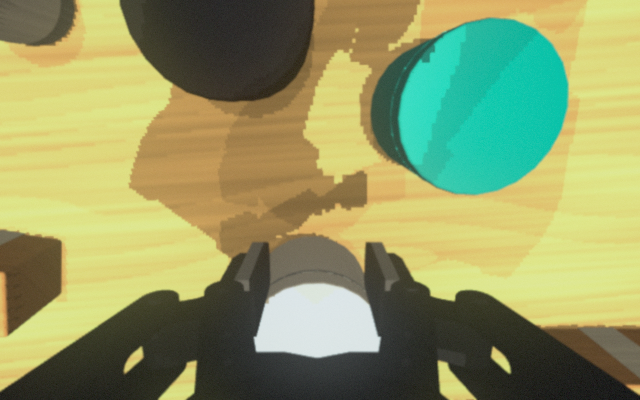

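Request:
step_arm(
  series=[
    [0.3,0,0.4,0.2,0.5],
    [0.1,0,0.8,0,0.5],
    [0,0,0.8,0,0.5],
    [0,0,0.7,0,0.5],
    [0,0,0.5,0,0.5],
    [0,0,0.3,0,0.5],
    [0,0,0,0,0.5],
  ],
)

```text
time_s: 19.75
position: [0.4633, -0.1858, 0.1962]
ee_rot: [0.033, 0.999, 0.025, 0.013]
wrist_force: [-0.4, 0.8, 0.2]
width: 0.0427
```

```bash
python3 - <<'E'
from pl import *
rep(-195,-302,193,0)
o,M,*_=state();print(M[:,2].round(3))
c=capture("wrist");cv2.imwrite("pics/w9.png",c["frame"])
E
```

```text
t 19.75 guide [-181.8 -295.5] z 196.2 yaw-rel deg 0.58 F [-0.4  0.8  0.2] w 0.0427 tilt -0.9984
tool units [ 0.67 -0.33  0.13] turn units 0.14
J [ 0.231  0.691  0.079  2.265 -0.55   0.204  2.336]
[ 0.028  0.05  -0.998]
```

View pics/w9.png

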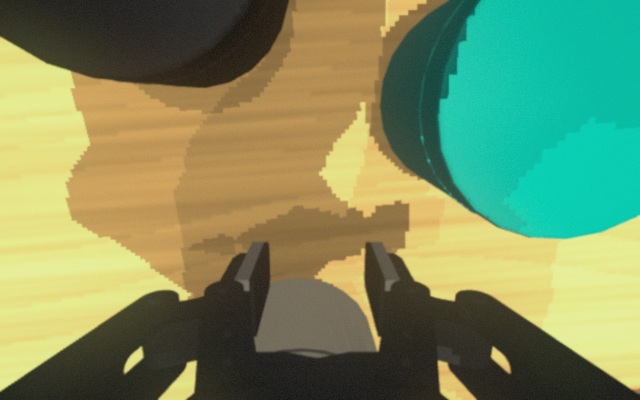

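Request:
step_arm(
  series=[
    [0,-0.2,0.05,0.1,0.5],
    [0,-0.2,0.05,0,0.5],
    [-0.2,-0.05,0.05,0,0.5],
    [-0.2,0,0,0,0.5],
    [-0.25,0,0,0,0.5],
    [-0.25,0,0,0,0.5],
    [-0.25,0,0,0,0.5],
    [-0.25,0,0,0,0.5],
  ],
)

```text
time_s: 20.47
position: [0.4938, -0.1977, 0.1961]
ee_rot: [0.037, 0.999, 0.025, 0.014]
wrist_force: [-0.4, -0.2, -0.3]
width: 0.0424
```

```bash
python3 - <<'E'
from pl import *
rep(-94,-303,193,0)
c=capture("wrist");cv2.imwrite("pics/w10.png",c["frame"])
E
```

```text
t 20.47 guide [-150.5 -305. ] z 196.1 yaw-rel deg 0.15 F [-0.4 -0.2 -0.3] w 0.0424 tilt -0.9983
tool units [-2.82  0.09  0.23] turn units 0.04
J [ 0.208  0.708  0.121  2.194 -0.539  0.265  2.319]
```

View pics/w10.png

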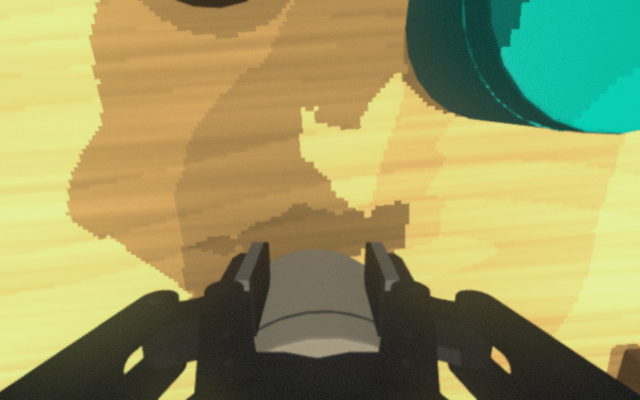

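Request:
step_arm(
  series=[
    [-0.2,0,0,0,0.5],
    [-0.2,0,0,0,0.5],
    [-0.2,0,0,0,0.5],
    [-0.2,0,0,0,0.5],
    [-0.2,0,0,0,0.5],
    [-0.2,0,0,0,0.5],
    [-0.2,0,0,0,0.5],
    [-0.2,0,0,0,0.5],
    [-0.2,0,0,0,0.5],
    [-0.2,0,0,0,0.5],
  ],
)

```text
time_s: 21.35
position: [0.5383, -0.2004, 0.1969]
ee_rot: [0.036, 0.999, 0.025, 0.014]
wrist_force: [-1.1, -0.5, -0.5]
width: 0.0427
```

Request:
step_arm(
  series=[
    [-0.15,0,0,0,0.5],
    [-0.1,0,0,0,0.5],
    [-0.1,0,0,0,0.5],
  ],
)

```text
time_s: 21.6
position: [0.5466, -0.201, 0.1971]
ee_rot: [0.036, 0.999, 0.025, 0.014]
wrist_force: [-1.5, 0.2, -0.6]
width: 0.0428
```

```bash
python3 - <<'E'
from pl import *
rep(-94,-303,193,0)
E
```

```text
t 21.6 guide [ -97.6 -304.2] z 197.1 yaw-rel deg 0.23 F [-1.5  0.2 -0.6] w 0.0428 tilt -0.9983
tool units [-0.17  0.05  0.21] turn units 0.06
J [ 0.15   0.738  0.181  2.081 -0.522  0.361  2.274]
```

Request:
step_arm(
  series=[
    [-0.1,0,0,0,0.5],
    [-0.1,0,0,0,0.5],
  ],
)

```text
time_s: 21.77
position: [0.5509, -0.2012, 0.1972]
ee_rot: [0.036, 0.999, 0.025, 0.014]
wrist_force: [-0.5, 0.1, -0.7]
width: 0.0426
```

Request:
step_arm(
  series=[
    [-0.1,0,0,0,0.5],
    [-0.1,0,0,0,0.5],
  ],
)

```text
time_s: 21.93
position: [0.5539, -0.2014, 0.197]
ee_rot: [0.036, 0.999, 0.026, 0.012]
wrist_force: [-9.9, 1.1, 3.0]
width: 0.0425
```

Request:
step_arm(
  series=[
    [-0.1,0,0,0,0.5],
    [-0.1,0,0,0,0.5],
  ],
)

```text
time_s: 22.1
position: [0.555, -0.2016, 0.1968]
ee_rot: [0.037, 0.999, 0.027, 0.008]
wrist_force: [-8.1, 0.4, 5.6]
width: 0.0425
```

```bash
python3 - <<'E'
from pl import *
rep(-94,-303,193,0)
E
```

```text
t 22.1 guide [ -89.1 -304.3] z 196.8 yaw-rel deg 0.16 F [-8.1  0.4  5.6] w 0.0425 tilt -0.9984
tool units [0.25 0.05 0.19] turn units 0.04
J [ 0.138  0.746  0.195  2.059 -0.516  0.39   2.263]
```

Request:
step_arm(
  series=[
    [0.3,0,0,0,0.5],
    [0.5,0,0,0,0.5],
    [0.5,0,-0.7,0,0.5],
    [0.2,0,-1,0,0.2],
    [0,-0.4,-1,0,0],
    [0,-0.8,-1,0,0],
    [0,-1,-0.4,0,0],
    [0,-1,0,0,0],
    [-0.3,-0.5,0,0,0],
    [0,0,0,0,0],
  ],
)

```text
time_s: 22.93
position: [0.5193, -0.2795, 0.2785]
ee_rot: [0.036, 0.999, 0.027, 0.011]
wrist_force: [0.4, 0.5, 0.3]
width: -0.0
```

```bash
python3 - <<'E'
from pl import *
rep(-64,-380,280,-np.pi/2)
o,M,*_=state();print(M[:,2].round(3))
c=capture("scene");u=w2px(c,[[.62,-.12,0.03]])[0].astype(int)
cv2.imwrite("pics/s11.png",cv2.resize(c["frame"][u[1]-70:u[1]+70,u[0]-95:u[0]+95],None,fx=4,fy=4,interpolation=cv2.INTER_CUBIC))
E
```

```text
t 22.93 guide [-118.9 -384.6] z 278.5 yaw-rel deg 0.27 F [0.4 0.5 0.3] w -0.0 tilt -0.9983
tool units [-2.75  0.22 -0.01] turn units 22.57
J [ 0.226  0.623  0.278  2.029 -0.428  0.55   2.324]
[ 0.024  0.052 -0.998]
```

View pics/s11.png

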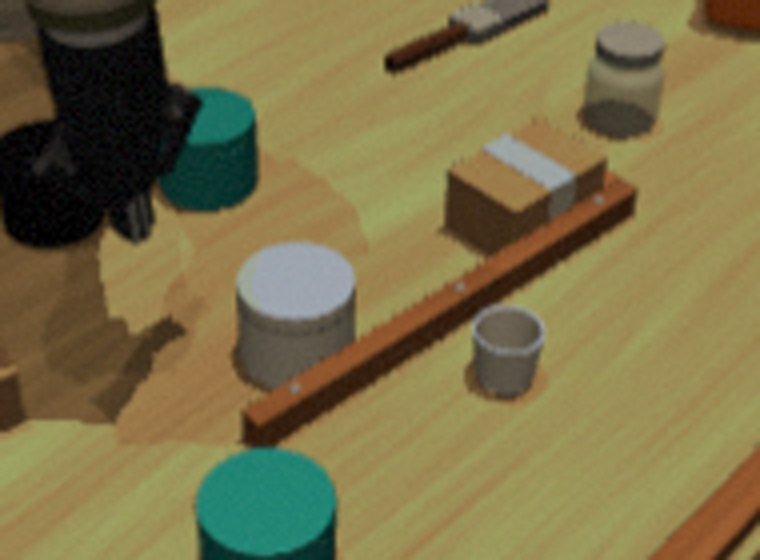

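The tub is at the rail and the carton still sits home. Next I rotate the tool for the side push.

Request:
step_arm(
  series=[
    [-0.3,0,0,1,0],
    [-0.3,0,0,1,0],
    [-0.3,0,0,1,0],
    [-0.3,0,0,1,0],
    [-0.3,0,0,1,0],
    [0,0,0,1,0],
    [0,0,0,1,0],
    [0,0,0,1,0],
    [0,0,0,1,0],
    [0,0,0,1,0],
  ],
)

```text
time_s: 23.82
position: [0.5493, -0.2705, 0.2712]
ee_rot: [0.385, 0.922, 0.033, -0.007]
wrist_force: [0.6, -0.1, -1.1]
width: -0.0005
```

Request:
step_arm(
  series=[
    [0,0,0,1,0],
    [0,0,0,1,0],
    [0,0,0,1,0],
    [0,0,0,1,0],
    [0,0,0,1,0],
    [0,0,0,1,0],
    [0,0,0,1,0],
    [0,0,0,1,0],
    [0,0,0,1,0],
    [0,0,0,1,0],
  ],
)

```text
time_s: 24.65
position: [0.55, -0.2528, 0.2624]
ee_rot: [0.686, 0.726, 0.029, -0.027]
wrist_force: [0.0, -0.0, 0.0]
width: -0.0001
```

```bash
python3 - <<'E'
from pl import *
rep(-65,-383,280,-np.pi/2)
o,M,*_=state();print(M[:,2].round(3))
E
```

```text
t 24.65 guide [ -90.3 -355.7] z 262.4 yaw-rel deg -82.38 F [ 0. -0.  0.] w -0.0001 tilt -0.9968
tool units [-1.45  1.08 -0.99] turn units 1.91
J [-0.066  0.756  0.675  2.007 -0.832  0.728  1.223]
[ 0.001  0.08  -0.997]
```

Request:
step_arm(
  series=[
    [-0.4,0.3,0,0.9,0],
    [-0.4,0.3,0,0.8,0],
    [-0.4,0.3,0,0.2,0],
    [-0.3,0.2,0,0,0],
    [-0.1,0,0,0,0],
    [0,0,0,0,0],
  ],
)

```text
time_s: 25.15
position: [0.5727, -0.278, 0.2547]
ee_rot: [0.733, 0.679, 0.027, -0.034]
wrist_force: [0.2, 0.0, 0.4]
width: 0.0
```

```bash
python3 - <<'E'
from pl import *
rep(-64,-385,195,-np.pi/2)
o,M,*_=state();print(M[:,2].round(3))
E
```

```text
t 25.15 guide [ -65.7 -379.1] z 254.7 yaw-rel deg -89.94 F [0.2 0.  0.4] w 0.0 tilt -0.9962
tool units [-0.55  0.13  2.95] turn units 0.01
J [-0.05   0.809  0.711  1.934 -0.849  0.793  1.111]
[-0.007  0.087 -0.996]
```

Request:
step_arm(
  series=[
    [-0.4,0.1,0.4,0,0],
    [-0.2,0,0.7,0,0],
    [0,0,0.7,0,0],
    [0,0,0.6,0,0],
    [0,0,0.4,0,0],
    [0,0,0.1,0,0],
    [0,0,0,0,0],
  ],
)

```text
time_s: 25.73
position: [0.5717, -0.2849, 0.1877]
ee_rot: [0.732, 0.68, 0.027, -0.036]
wrist_force: [-0.2, -0.2, -0.1]
width: 0.0002
```

```bash
python3 - <<'E'
from pl import *
rep(-64,-365,195,-np.pi/2)
o,M,*_=state();print(M[:,2].round(3))
c=capture("scene");u=w2px(c,[[.62,-.2,0.03]])[0].astype(int)
cv2.imwrite("pics/s12.png",cv2.resize(c["frame"][u[1]-70:u[1]+70,u[0]-95:u[0]+95],None,fx=4,fy=4,interpolation=cv2.INTER_CUBIC))
E
```

```text
t 25.73 guide [ -66.2 -386. ] z 187.7 yaw-rel deg -89.86 F [-0.2 -0.2 -0.1] w 0.0002 tilt -0.9959
tool units [ 1.08  0.11 -0.27] turn units 0.04
J [ 0.014  0.89   0.62   1.947 -0.937  0.698  1.195]
[-0.009  0.09  -0.996]
```

View pics/s12.png

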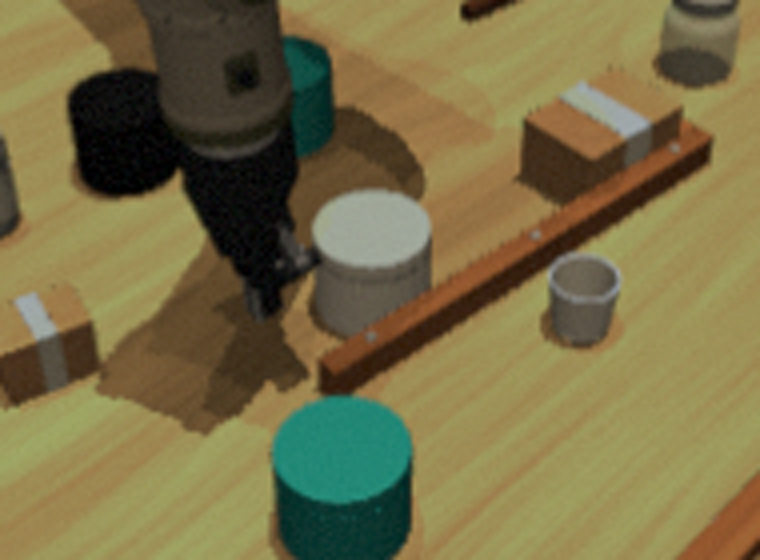

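Request:
step_arm(
  series=[
    [0.25,0.05,0.02,0,0],
    [0.25,0,0.02,0,0],
    [0.25,0,0.02,0,0],
    [0.25,0,0.02,0,0],
    [0.25,0,0.02,0,0],
    [0.25,0,0.02,0,0],
    [0.25,0,0.02,0,0],
    [0.25,0,0.02,0,0],
  ],
)

```text
time_s: 26.45
position: [0.5765, -0.242, 0.1909]
ee_rot: [0.732, 0.68, 0.027, -0.033]
wrist_force: [0.5, -1.5, 0.1]
width: -0.0001
```

```bash
python3 - <<'E'
from pl import *
rep(-65,-218,190,-np.pi/2)
o,M,*_=state();print(M[:,2].round(3))
c=capture("scene");u=w2px(c,[[.62,-.2,0.03]])[0].astype(int)
cv2.imwrite("pics/s13.png",cv2.resize(c["frame"][u[1]-70:u[1]+70,u[0]-95:u[0]+95],None,fx=4,fy=4,interpolation=cv2.INTER_CUBIC))
E
```

```text
t 26.45 guide [ -64.7 -343. ] z 190.9 yaw-rel deg -89.89 F [ 0.5 -1.5  0.1] w -0.0001 tilt -0.9963
tool units [ 6.22 -0.    0.58] turn units 0.03
J [-0.05   0.871  0.609  1.982 -0.954  0.67   1.153]
[-0.006  0.086 -0.996]
```

View pics/s13.png

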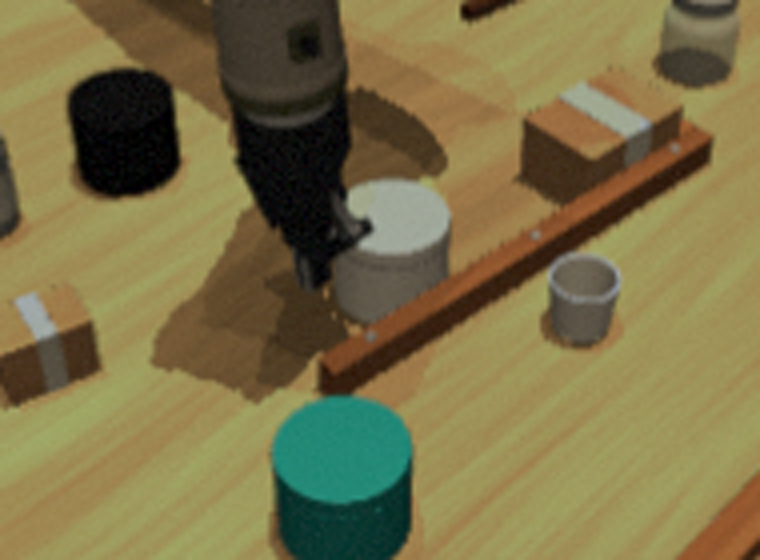

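The tub slides along the rail with about 1.5 N. I continue.

Request:
step_arm(
  series=[
    [0.25,0,0.04,0,0],
    [0.25,0,0.04,0,0],
    [0.25,0,0.04,0,0],
    [0.25,0,0.03,0,0],
    [0.25,0,0.03,0,0],
    [0.25,0,0.03,0,0],
    [0.25,0,0.03,0,0],
    [0.25,0,0.03,0,0],
    [0.25,0,0.03,0,0],
    [0.25,0,0.03,0,0],
  ],
)

```text
time_s: 27.33
position: [0.5808, -0.1868, 0.1888]
ee_rot: [0.733, 0.679, 0.027, -0.033]
wrist_force: [-0.8, -2.1, 1.2]
width: 0.0
```

```bash
python3 - <<'E'
from pl import *
rep(-65,-218,190,-np.pi/2)
o,M,*_=state();print(M[:,2].round(3))
c=capture("scene");u=w2px(c,[[.62,-.15,0.03]])[0].astype(int)
cv2.imwrite("pics/s14.png",cv2.resize(c["frame"][u[1]-70:u[1]+70,u[0]-95:u[0]+95],None,fx=4,fy=4,interpolation=cv2.INTER_CUBIC))
E
```

```text
t 27.33 guide [ -64.5 -287.6] z 188.8 yaw-rel deg -89.93 F [-0.8 -2.1  1.2] w 0.0 tilt -0.9964
tool units [ 3.47 -0.02  0.23] turn units 0.02
J [-0.125  0.856  0.582  2.02  -0.975  0.629  1.094]
[-0.004  0.085 -0.996]
```

View pics/s14.png

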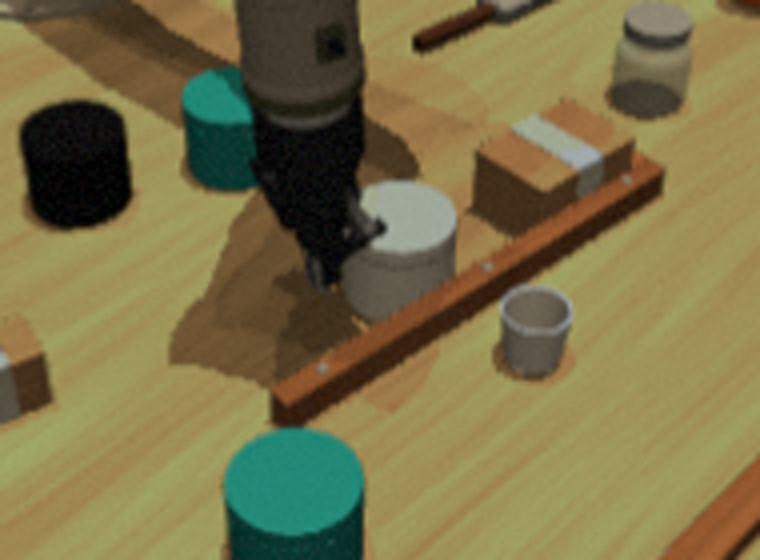

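Request:
step_arm(
  series=[
    [0.25,0,0.02,0,0],
    [0.25,0,0.02,0,0],
    [0.25,0,0.02,0,0],
    [0.25,0,0.02,0,0],
    [0.25,0,0.02,0,0],
    [0.25,0,0.02,0,0],
    [0.25,0,0.02,0,0],
    [0.25,0,0.02,0,0],
    [0.2,0,0.02,0,0],
    [0.15,0,0.02,0,0],
  ],
)

```text
time_s: 28.22
position: [0.5846, -0.1333, 0.1885]
ee_rot: [0.732, 0.68, 0.027, -0.034]
wrist_force: [-0.4, -2.6, 1.0]
width: 0.0
```

```bash
python3 - <<'E'
from pl import *
rep(-65,-218,190,-np.pi/2)
c=capture("scene");u=w2px(c,[[.62,-.1,0.03]])[0].astype(int)
cv2.imwrite("pics/s15.png",cv2.resize(c["frame"][u[1]-70:u[1]+70,u[0]-95:u[0]+95],None,fx=4,fy=4,interpolation=cv2.INTER_CUBIC))
E
```

```text
t 28.22 guide [ -64.8 -233.9] z 188.5 yaw-rel deg -89.85 F [-0.4 -2.6  1. ] w 0.0 tilt -0.9962
tool units [ 0.8  -0.01 -0.01] turn units 0.04
J [-0.202  0.842  0.559  2.046 -0.987  0.6    1.026]
```

View pics/s15.png

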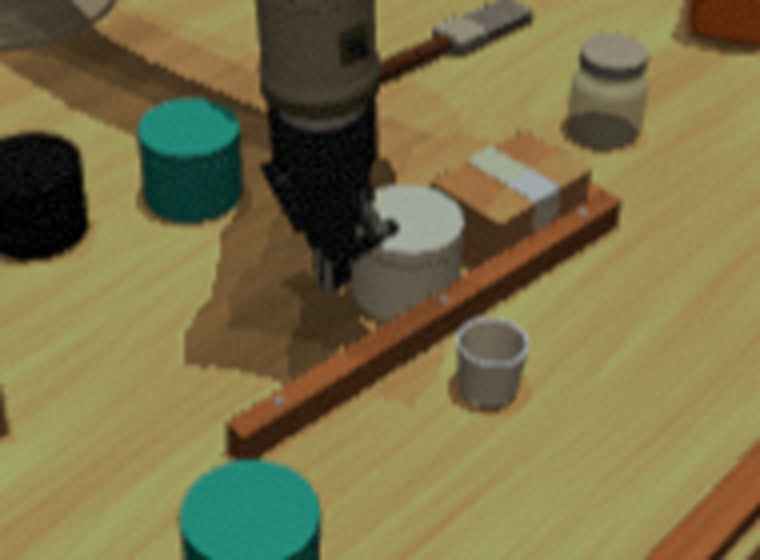

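Request:
step_arm(
  series=[
    [0.1,0,0.01,0,0],
    [0.1,0,0.01,0,0],
    [0.1,0,0.01,0,0],
    [0.1,0,0.01,0,0],
    [0.1,0,0.01,0,0],
  ],
)

```text
time_s: 28.68
position: [0.5854, -0.1226, 0.1883]
ee_rot: [0.732, 0.68, 0.027, -0.033]
wrist_force: [0.9, -1.6, 1.0]
width: 0.0002
```

Request:
step_arm(
  series=[
    [0.1,0,0.01,0,0],
    [0.1,0,0.01,0,0],
  ],
)

```text
time_s: 28.85
position: [0.5857, -0.1185, 0.1883]
ee_rot: [0.732, 0.68, 0.027, -0.033]
wrist_force: [-0.9, -7.9, 2.4]
width: -0.0001
```

Request:
step_arm(
  series=[
    [0.1,0,0.01,0,0],
    [0.1,0,0.01,0,0],
  ],
)

```text
time_s: 29.02
position: [0.5858, -0.1174, 0.1888]
ee_rot: [0.734, 0.678, 0.026, -0.03]
wrist_force: [-0.6, -8.5, -0.5]
width: -0.0002
```

```bash
python3 - <<'E'
from pl import *
rep(-65,-218,190,-np.pi/2)
E
```

```text
t 29.02 guide [ -64.8 -218. ] z 188.8 yaw-rel deg -90.13 F [-0.6 -8.5 -0.5] w -0.0002 tilt -0.9969
tool units [ 0.   -0.01 -0.06] turn units -0.03
J [-0.229  0.839  0.555  2.053 -0.99   0.586  0.997]
```

Request:
step_arm(
  series=[
    [-0.2,0,0,0,0],
    [-0.4,0,0,0,0],
    [-0.7,0,-0.2,0,0],
    [-0.8,0,-0.7,0,0],
    [-0.8,0,-1,0,0],
    [-0.8,0,-1,0,0],
    [-0.8,-0.3,-1,0,0],
    [-0.8,-0.5,-1,0,0],
    [-0.8,-0.6,-1,0,0],
    [-0.8,-0.6,-1,0,0],
  ],
)

```text
time_s: 29.85
position: [0.5346, -0.2702, 0.3168]
ee_rot: [0.731, 0.681, 0.025, -0.036]
wrist_force: [0.1, -0.3, -0.6]
width: 0.0002
```

Request:
step_arm(
  series=[
    [-0.8,-0.6,-1,0,0],
    [-0.8,-0.6,-1,0,0],
    [-0.8,-0.6,-1,0,0],
    [-0.8,-0.6,-1,0,0],
    [-0.8,-0.6,-0.5,0,0],
    [-0.8,-0.5,0,0,0],
    [-0.8,0,0,0,0],
    [0,0,0,0,0],
  ],
)

```text
time_s: 30.52
position: [0.4433, -0.4012, 0.4105]
ee_rot: [0.735, 0.677, 0.025, -0.033]
wrist_force: [0.3, -0.3, 0.8]
width: -0.0
```

```bash
cat > fin.py <<'E'
from pl import *
import sys
tag=sys.argv[1]
rep(-65,-218,190,-np.pi/2)
for n in("top","scene"):
    c=capture(n);R={}
    H=[G[0]-.0375,G[1]-.055]
    for name,q0 in(("corner",[.667,.095,-.076]),("carton",[.625,.0435,-.076]),("tub",[.6135,-.053,0])):
        cen=w2px(c,[[*q0[:2],.03]])[0] if name!="corner" else w2px(c,[[.64,-.05,.03]])[0]
        m=best_mask(name,c,cen)
        if m is None: print("none",name);continue
        if name=="corner": R[name]=np.array([.6687,.0931,-.0778]) if n=="top" else np.array([.6652,.0972,-.0733])
        else:
            q,e=fit(c,name,m,q0);R[name]=q;print(n,name,q.round(4),"err",round(e,3),"guide",(toguide(R["corner"],q)*1000).round(1),(q[2]-R["corner"][2]).round(3))
    u=w2px(c,[[.62,-.03,0.03]])[0].astype(int)
    cv2.imwrite(f"pics/{tag}_{n}.png",cv2.resize(c["frame"][u[1]-60:u[1]+60,u[0]-80:u[0]+80],None,fx=5,fy=5,interpolation=cv2.INTER_CUBIC))
    cv2.imwrite(f"pics/{tag}_{n}_full.png",c["frame"])
E
python3 fin.py f1
```

```text
t 30.52 guide [-185.4 -511.8] z 410.5 yaw-rel deg -90.3 F [ 0.3 -0.3  0.8] w -0.0 tilt -0.9965
tool units [13.78  6.11 12.11] turn units -0.08
J [ 0.115  0.578  0.846  1.906 -0.57   0.987  1.164]
corner p 0.82 d 13.6 area 1025
carton p 0.83 d 3.8 area 1034
top carton [ 0.6269  0.0396 -0.0927] err 0.038 guide [-37.5 -56.6] -0.015
tub p 0.63 d 3.8 area 720
top tub [ 0.6138 -0.057   0.0255] err 0.048 guide [ -43.  -153.9] 0.103
corner p 0.94 d 19.8 area 1362
carton p 0.65 d 3.4 area 664
scene carton [0.6199 0.0675 0.138 ] err 0.528 guide [-43.  -32.9] 0.211
tub p 0.98 d 3.0 area 705
scene tub [ 0.6098 -0.0493  0.0159] err 0.206 guide [ -44.6 -150.2] 0.089
```

View pics/f1_top.png

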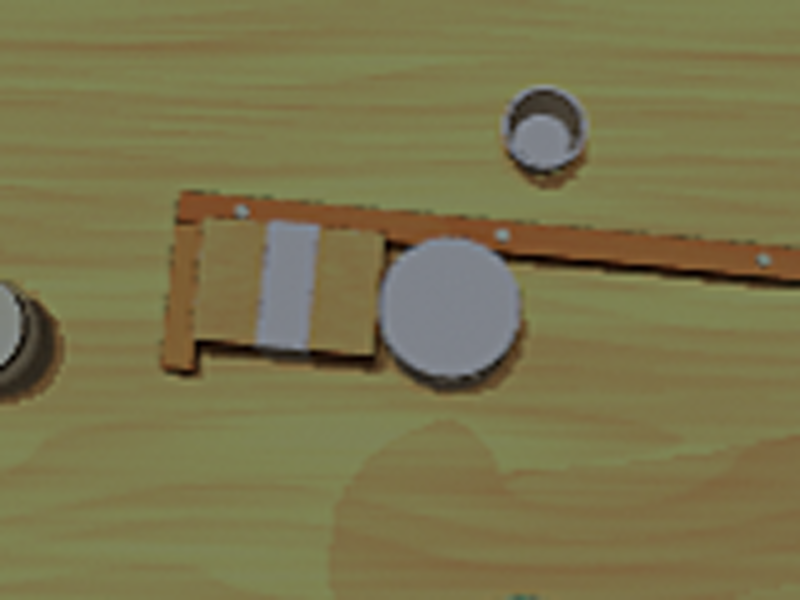

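View pics/f1_scene.png

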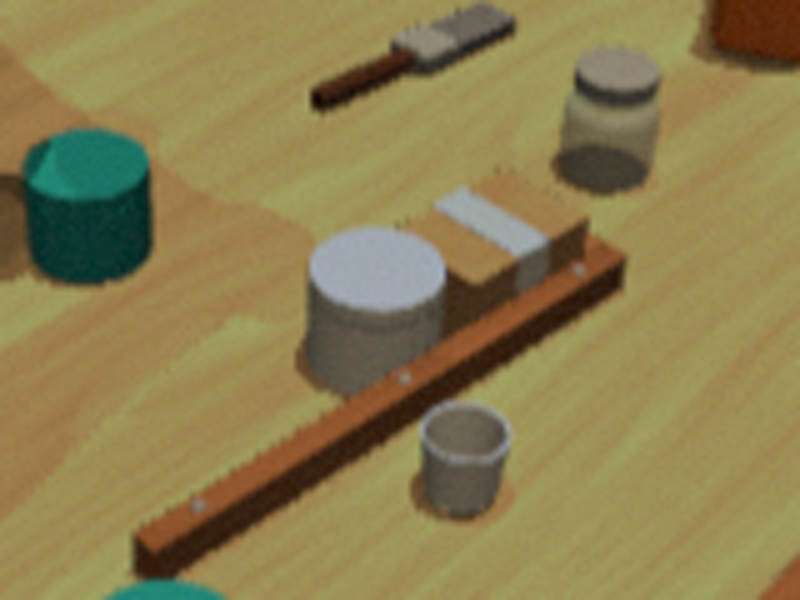

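```bash
cat > edge.py <<'E'
from pl import *
c=capture("top");g=cv2.cvtColor(c["frame"],cv2.COLOR_BGR2LAB).astype(np.float32)
a=G[2];
def w(p):return [G[0]+np.cos(a)*p[0]-np.sin(a)*p[1],G[1]+np.sin(a)*p[0]+np.cos(a)*p[1]]
def line(p0,p1,z,nm):
    p0=np.array(p0);p1=np.array(p1);d=(p1-p0)/np.linalg.norm(p1-p0);n=np.array([-d[1],d[0]])
    s=np.arange(-.008,.00801,.0005);out=[]
    for t in np.linspace(.08,.92,40):
        q=[np.r_[w(p0+(p1-p0)*t+n*k),z] for k in s]
        uv=w2px(c,q).astype(np.float32)
        pr=cv2.remap(g,uv[:,0][None],uv[:,1][None],cv2.INTER_LINEAR)[0]
        gr=np.linalg.norm(np.gradient(cv2.GaussianBlur(pr,(1,7),1.5),axis=0),axis=1)**2
        out.append([t*np.linalg.norm(p1-p0),(gr*s).sum()/gr.sum()])
    o=np.array(out);k=np.polyfit(o[:,0],o[:,1],1);r=o[:,1]-np.polyval(k,o[:,0])
    ok=np.abs(r)<2*r.std();k=np.polyfit(o[ok,0],o[ok,1],1)
    print(nm,"angle",k[0].round(4),"mid off mm",(1000*np.polyval(k,o[:,0].mean())).round(2),"rms",(1000*r[ok].std()).round(2))
line([.02,.02],[.02,-.38],.03,"rail outer (+x is +)")
line([0,-.21],[0,-.37],.03,"rail inner free")
line([0,.02],[-.09,.02],.03,"stop outer")
line([-.075,0],[-.075,-.11],.06,"carton -x top edge")
line([0,0],[0,-.11],.06,"carton +x top edge")
line([0,0],[-.075,0],.06,"carton +y top edge")
line([0,-.11],[-.075,-.11],.06,"carton -y top edge")
E
python3 edge.py
```

```text
rail outer (+x is +) angle 0.0002 mid off mm 1.44 rms 0.45
rail inner free angle -0.0033 mid off mm -1.75 rms 0.61
stop outer angle -0.0024 mid off mm 2.04 rms 0.68
carton -x top edge angle 0.0008 mid off mm -0.53 rms 0.64
carton +x top edge angle -0.0012 mid off mm 1.09 rms 0.94
carton +y top edge angle 0.0016 mid off mm 3.49 rms 0.53
carton -y top edge angle -0.0071 mid off mm 3.0 rms 0.49
```

View pics/f1_top_full.png

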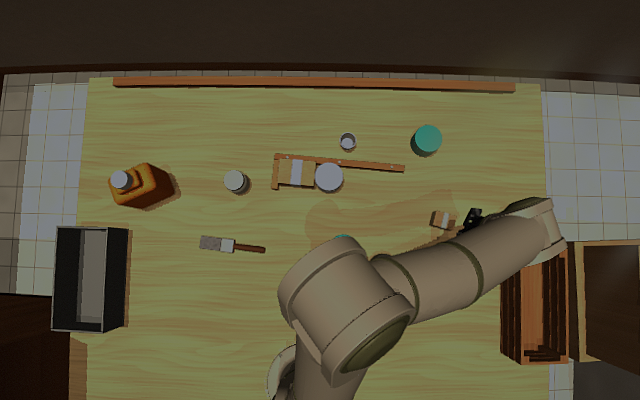

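```bash
python3 - <<'E'
import cv2,numpy as np
a=cv2.imread("pics/scene0.png");b=cv2.imread("pics/f1_scene_full.png")
cv2.imwrite("pics/cmp.png",np.vstack([a[120:320,80:480],b[120:320,80:480]]))
E
```

```text
(no output)
```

View pics/cmp.png

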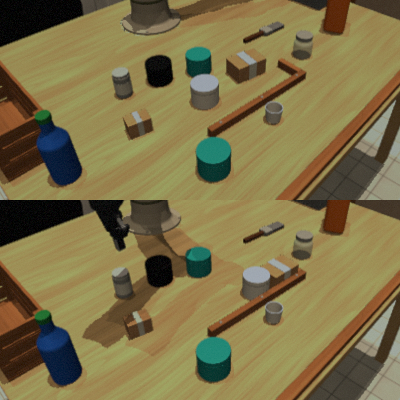

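All bystanders stand where they began, and the arm is clear at about 0.24 m fingertip height. Handing in.

```bash
python3 -c "
from rig import close_job
print(close_job())"
```

```text
the job is handed in; nothing more can be done
None
```

I pushed the carton into the inner corner of the guide, first against the rail and then along it to the side stop. After that I pushed the white tub to the rail and along it until it met the carton. The job was handed in at about 31 s.

- **Contact:** each push ended in a clear force rise of about 8 to 13 N, where sliding had taken roughly 1 to 4 N.
- **Carton:** edge measurements in the last top picture put it square to the guide within about 0.007 rad. I see no gap beyond roughly 1 mm of measuring error.
- **Tub:** the top-view fit puts it at about (-43, -154) mm in the guide's frame, against (-42, -152) when home. The difference is within calibration error.
- **Bystanders and arm:** by eye, all bystanders in the before and after scene pictures stand where they began. The arm is clear, with its fingertips about 0.24 m above the counter.

Three things were off:
- **Scene-camera fit:** the final fit of the carton failed because the tub hides part of it, and the tub's fit was poor. I relied on the top view for both.
- **Tool tilt:** the tool leaned by up to about 5° as the moves added up.
- **Joint limit:** joint 6 read 0.108 once, just under its listed 0.11 limit, while the gripper was lowered near the inner reach limit. I backed it out at once.

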